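# Switch on the guarded locking toggle

### The job

Switch on the bench supply at the leaning steel switch box: lift its hinged guard flap, pull the locking toggle out against its spring and swing it fully over to the upper position so that it locks in there, then lower the guard until it is fully shut, without slamming it. Leave the tape measure, glue bottle and screwdriver beside the box where they are.

Things in the scene. Friction and masses are not known exactly. Their poses are not given: they have to be found in the camera images.
- switch_box: Grey steel box bolted to the bench, foot 160 x 176 mm, 160 mm high. Origin under its middle, on the bench; x points to its back, y left, z up. Its open mouth leans 30 deg to its front (-x): inside 145 mm up-slope, 126 wide, 68 deep; the floor's outward normal is (-0.5, 0, 0.866) in its axes, up-slope is (0.866, 0, 0.5). The guard closes the mouth; the toggle stands on the floor.
- guard (a joint): Guard hinge, rad: 0 shut (flap parallel to the sloping floor), grows as its lower edge is lifted, stop at 1.65, where it stands 25 deg from vertical and overhangs the toggle: reach the toggle with the tool tilted about 30 deg, along the floor's normal. A stiff hinge (0.2 N m) holds the flap where it is left. It may start ajar by up to 0.2.
- guard_hinge (a point): Centre of the guard's hinge line, at the upper back edge of the box; the line runs along the box's y. The flap reaches 153 mm from it and is 140 mm wide, 4 mm thick.
- guard_tab (a point): Centre of the round end of the black grip tab on the flap's outside: 14 mm thick (along the box's y), 22 mm across; 25 mm above the flap's outer face, tab top 11 mm higher. With the guard shut it lies 127 mm down-slope of guard_hinge and 29 mm farther out along the normal. Moves with the flap. Pinched across its thickness it can pivot between the pads.
- switch_lever (a joint): Toggle swing about the box's y, rad: 0 off (leaning 22 deg down-slope from the floor's normal), 0.768 on (22 deg up-slope). At both ends a cross pin sits behind a fixed ridge and locks it: about 0.1 rad of play until the head is pulled out; do not force it. Slight friction, it stays where left.
- switch_head (a joint): How far the toggle's head is pulled out along its own shaft, m: 0 home, stop at 0.010. A spring pulls it home, 6 N at 0 to 11 N at the stop. It must be out by more than about 7 mm while the toggle passes the middle; let go at either end, it springs home.
- switch_pivot (a point): Pivot of the toggle, 1 mm above the box's floor, on the box's middle plane; the shaft points from here to switch_grip.
- switch_grip (a point): Centre of the toggle's head, a black cross bar 26 mm long along the box's y and 16 mm in diameter, 55 mm from the pivot when home. Pinch it on its two ends; it can pivot between the pads about y while the toggle swings. It is about 51 mm above the box's floor; the ridge below it is 27 mm high.
- tape_measure: Dark tape measure, 72x88x36 mm, loose bystander left of the box; origin under its centre.
- glue_bottle: White glue bottle with orange nozzle, 36x48x129 mm, loose bystander right of the box; origin under its centre.
- driver_cross: Screwdriver with black and yellow handle, 170x25x28 mm, loose bystander lying right of the box; origin under its centre.
Things that resemble listed ones, but are neither listed nor needed, are in the scene too. Of the things that look like the switch_box, the larger one is meant.

How it is judged:
By the outcome, as a careful person would: the job done as asked, in the order asked, and still so for the second after the job is handed in, with the robot touching nothing.
It also fails if it takes over 72 s, if anything falls off the work surface, if the arm or the gripper's body presses on something with over 40 N, if the wrist force passes 120 N, or if a joint passes its speed limit or range.

### The arm

A 7-joint arm with a two-finger parallel gripper is mounted at the origin on a cart in front of the work surface, level with it; the furniture and walls round the work are solid. World frame = base frame: x ahead of the robot, y to its left, z up, the work surface at z = 0. Lengths are in m, angles in rad, forces in N, time in s.
With the tool pointing down it reaches from about 0.425 to 0.875 m from the base axis. Payload 8.4 kg.
Tool frame: the origin (TCP) lies midway between the tips of the shut fingers; the grasp point (between the pads) lies 19 mm behind it (hold_point_z is the distance from the TCP to the grasp point, in m); z points along the fingers, y is the line along which they close (so a half turn about z gives the same grasp; the last joint's range is limited). The gripper opens to 85 mm and grips with 20 to 120 N. Pads are 22 mm wide; open, the fingers measure 114 mm over their backs; the gripper's body (76 mm by 85 mm) begins 54 mm behind the grasp point. The pads swing forward as they close: fully open they stand 13 mm farther back than shut.
Start: joints at [1.211, 0.333, 0.04, 1.465, -0.013, 1.343, -0.059], TCP at [0.168, -0.628, 0.231] pointing down, gripper open.
Joint ranges: [-2.58, 2.58], [-0.38, 2.09], [-1.3, 1.39], [0.25, 2.4], [-1.5, 4.64], [0.08, 2.09], [-2.65, 2.65]. Speed limits (rad/s): [2.22, 2.22, 2.79, 2.79, 3.14, 3.14, 3.14].

### API

Orientations are given as a unit quaternion [x, y, z, w].
In Python, from workcell import * gives the robot as it stands. The module is installed in compiled form; this text tells all that it offers.
- The arm moves only by the tool carry_out, never from a script. Its argument "motion" is a list of rows, each a list of 3 entries, a list of its own where there are three numbers: the opening, from -1 (shut) to 1 (fully open), then the shift along the tool's x, y, z in m, then the turn, a rotation vector about the tool's x, y, z in rad. In form: [[fingers, [tx, ty, tz], [rx, ry, rz]], ...]. A call has exactly 8 rows; each row shifts and turns the commanded pose from where the row before left it, along the tool's axes as they then stand; what a row does not reach is not made up. A row lasts 1/12 s, in which the tool goes at most 41.7 mm and 7.16 degrees, less where a joint would pass 70% of its speed; a pose out of reach is approached as far as the arm can. A call is refused whole if a number of a shift passes 0.0417 or a number of a turn 0.125, either way. A call with a gripper value outside its range is refused whole. The fingers move at their own pace and stop on an object; the grip force is fixed at half the most. Time passes only in rows, so rows that do not move let the fingers close, or fill a call up. It gives the time, the measured TCP pose, the force, the opening and the grip force at its end, in the units of the state.
- state(): the state, without advancing time (a new reading comes with each control period).
- camera(name): name is "scene" or "top" or "wrist"; returns (picture, depth): 480x640x3 uint8, red, green, blue; 480x640 float32, m along the optical axis (not along the pixel's ray), 0 where there is no reading.
- camera_model(name): a dict with "fx", "fy", "cx", "cy" (pixels), "D" ([k1, k2, p1, p2, k3] as OpenCV has them; the pictures are not rectified), "eye" and "orientation" of the camera in the world. Camera axes: x right, y down, z forward; pixel columns grow to the right and rows downward; lengths in m; the calibration is good to about 2 mm. A picture is of the moment at which its call begins: read the wrist's pose just before it. camera_model takes no time and is no camera call; for the wrist camera it gives the pose at the moment of the call.
- sign_off(): hands the job in; it is judged then, once.
The state is a dict: "clock": time; "q": joint angles; "qd": joint speeds; "tau": joint torques, N m; "tcp_pos": TCP position; "eef_rot": TCP orientation; "contact_force": force on the tool from outside, world axes, zero at the start; "moment": the same for the moment, N m; "gripper_width": opening from 0.0 (shut) to 1.0 (fully open); "finger_force": force on a finger pad.
Only numpy, scipy, OpenCV 4.12 (cv2) and the standard library are available. Lean on these libraries where they do the work, as an engineer would, in place of code of your own. Each camera call takes 0.05 s, during which the arm holds its last target. There are 200 camera calls.

## Working session

There is one attempt and no reset: what is moved stays moved. The work goes in short steps, Python scripts to look and compute and a tool call to move; the robot and the scene stay as the last step left them, time stands still between calls to the robot, and variables do not carry over. Pictures are saved under pics/ and viewed, at most 10 in all, crops included, and the job is handed in when it is done.

Besides the shell and the picture viewer there is one more tool, called after "Emit:" as name(argument=value, ...) on one line, values as JSON. carry_out: Moves the arm, as the interface text tells. Its arguments: {"type":"object","properties":{"motion":{"type":"array"}},"required":["motion"]}

```bash
mkdir -p pics; python3 - <<'E'
from workcell import *
import cv2,numpy as np
s=state();print(s)
for n in("scene","top"):
    p,d=camera(n);cv2.imwrite(f"pics/{n}0.png",p[:,:,::-1]);np.save(f"pics/{n}0.npy",d)
    print(n,camera_model(n))
E
```

```text
{'clock': 0.0, 'q': array([ 1.2107786 ,  0.33389711,  0.03989761,  1.46629595, -0.01343081,
        1.34328166, -0.05849463]), 'qd': array([ 0.00105226,  0.0003122 ,  0.00029527, -0.0010596 , -0.00082391,
        0.0005171 , -0.00060862]), 'tau': array([-5.68647902e-04, -6.58556914e+01,  1.36513464e+00, -4.05564094e+01,
        1.68292481e-02,  1.26461405e-02, -4.45202693e-05]), 'tcp_pos': array([ 0.16746503, -0.62757936,  0.23041842]), 'eef_rot': array([ 9.91511192e-01,  1.30018856e-01, -1.48087245e-04, -7.94172907e-04]), 'contact_force': array([0.42194324, 0.26629598, 0.21594972]), 'moment': array([-0.02294972, -0.00823201,  0.0587704 ]), 'finger_force': 0.0, 'gripper_width': 1.0007584739682132}
scene {'fx': 559.3114732059621, 'fy': 559.3114732059621, 'cx': 325.02928574845527, 'cy': 237.89416991663307, 'D': array([-0.06859987,  0.        ,  0.        ,  0.        ,  0.        ]), 'eye': array([-0.06741866,  0.85682431,  0.77837145]), 'orientation': array([-0.27061907,  0.83571572, -0.45343336,  0.15080698])}
top {'fx': 535.5960546399399, 'fy': 535.5960546399399, 'cx': 323.1854367203642, 'cy': 239.4389607093609, 'D': array([-0.10105571,  0.        ,  0.        ,  0.        ,  0.        ]), 'eye': array([0.44264536, 0.05796429, 1.21241546]), 'orientation': array([-0.69866088,  0.71363407, -0.03965269,  0.03204782])}
```

View pics/scene0.png

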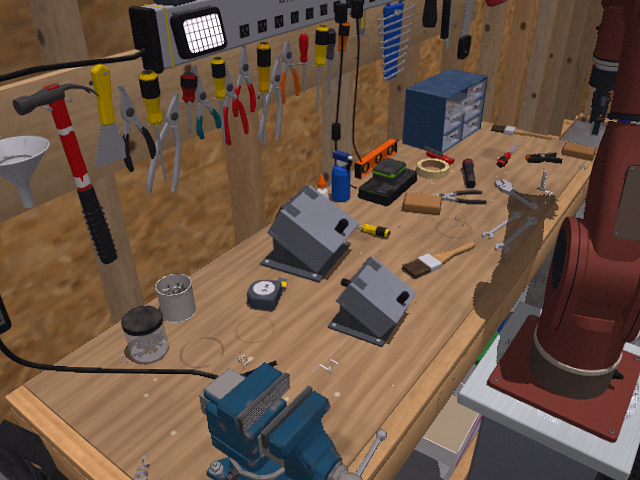

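View pics/top0.png

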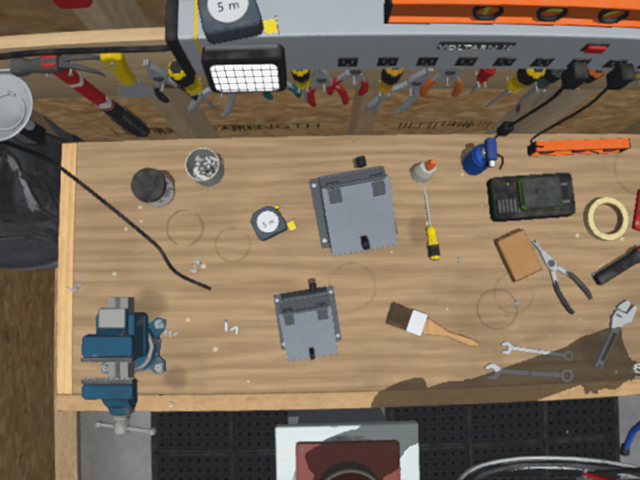

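Scene view: the larger box is at about (310,232), with the tape measure to its left at (265,293). Top view: the large box is at (357,210) with its tab at (365,242), glue at (424,170), screwdriver at (431,225), and the smaller decoy at (308,322).

```bash
cat > h.py <<'E'
import cv2,numpy as np
from scipy.spatial.transform import Rotation as R
def cloud(d,m):
    K=np.array([[m['fx'],0,m['cx']],[0,m['fy'],m['cy']],[0,0,1.]])
    v,u=np.mgrid[0:480,0:640]
    n=cv2.undistortPoints(np.stack([u,v],-1).reshape(-1,1,2).astype(float),K,m['D']).reshape(480,640,2)
    c=np.dstack([n*d[...,None],d])
    return c@R.from_quat(m['orientation']).as_matrix().T+m['eye']
E
python3 - <<'E'
from workcell import *
from h import *
a=cv2.imread('pics/top0.png')[150:265,300:410];b=cv2.imread('pics/scene0.png')[170:290,250:370]
cv2.imwrite('pics/crop.png',np.hstack([cv2.resize(a,(400,420),interpolation=3),cv2.resize(b,(400,420),interpolation=3)]))
W=cloud(np.load('pics/top0.npy'),camera_model('top'))
S=cloud(np.load('pics/scene0.npy'),camera_model('scene'))
for (u,v) in [(357,210),(340,220),(380,220),(340,195),(385,195),(365,242),(318,182),(385,170),(397,240),(325,250),(268,222),(424,172),(433,240),(425,195),(350,300)]: print(u,v,W[v,u].round(4))
# flap plane
P=W[190:235,335:390].reshape(-1,3);P=P[P[:,2]>.05]
for _ in range(6):
    c=P.mean(0);n=np.linalg.svd(P-c,full_matrices=False)[2][2];n*=np.sign(n[2]);e=(P-c)@n;P=P[abs(e)<max(.0015,1.5*e.std())]
print(c,n,e.std(),len(P),np.degrees(np.arctan2(np.hypot(*n[:2]),n[2])),np.degrees(np.arctan2(-n[1],-n[0])))
P=S[205:245,285:325].reshape(-1,3)
for _ in range(6):
    c=P.mean(0);n=np.linalg.svd(P-c,full_matrices=False)[2][2];n*=np.sign(n[2]);e=(P-c)@n;P=P[abs(e)<max(.0015,1.5*e.std())]
print('scene',c,n,e.std(),len(P),np.degrees(np.arctan2(np.hypot(*n[:2]),n[2])),np.degrees(np.arctan2(-n[1],-n[0])))
E
```

```text
357 210 [ 0.6121 -0.0255  0.1278]
340 220 [0.5933 0.0095 0.1198]
380 220 [ 0.5928 -0.0741  0.111 ]
340 195 [0.6407 0.0094 0.1457]
385 195 [ 0.6408 -0.0832  0.1357]
365 242 [ 0.5463 -0.0404  0.1234]
318 182 [0.6978 0.0526 0.0063]
385 170 [ 0.7242 -0.1028  0.0017]
397 240 [ 0.5611 -0.1249  0.    ]
325 250 [0.5416 0.04   0.0017]
268 222 [0.6037 0.1655 0.0353]
424 172 [ 0.7008 -0.1778  0.0776]
433 240 [ 0.5572 -0.2028  0.0228]
425 195 [ 0.663  -0.1924  0.0067]
350 300 [ 0.4274 -0.0141 -0.003 ]
[ 0.60597319 -0.03482692  0.13952937] [ 0.98868153 -0.01869924  0.14885954] 0.012349208032732104 1018 81.439159046774 178.9164761843263
scene [0.60267027 0.00207276 0.1242571 ] [-0.48062569 -0.06531943  0.87448975] 0.0020541910620202387 816 29.01535492581566 7.739365771515783
```

View pics/crop.png

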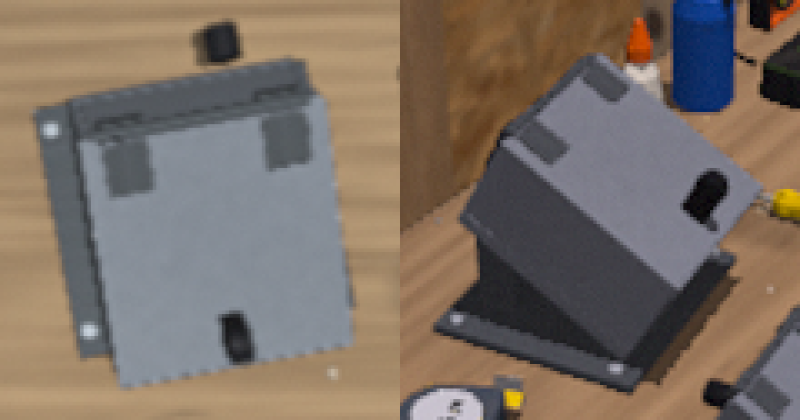

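Crop: flap with the black tab at top-image (365,242), the hinge along the upper edge. The flap looks almost shut. Now I fit its plane and outline.

```bash
cat > fit.py <<'E'
from workcell import *
from h import *
W=cloud(np.load('pics/top0.npy'),camera_model('top'))
S=cloud(np.load('pics/scene0.npy'),camera_model('scene'))
def fit(C,g,seed=0):
    P=C.reshape(-1,3);P=P[(abs(P[:,0]-.62)<.11)&(abs(P[:,1]+.03)<.11)&(P[:,2]>.05)&(P[:,2]<.25)]
    rng=np.random.default_rng(seed);best=None
    for _ in range(800):
        a,b,c=P[rng.integers(len(P),size=3)];n=np.cross(b-a,c-a);l=np.linalg.norm(n)
        if l<1e-4: continue
        n/=l;n*=np.sign(n[2])
        if n@[-.5,0,.866]<.93: continue
        k=abs((P-a)@n)<.003
        if best is None or k.sum()>best.sum(): best=k
    for _ in range(4):
        Q=P[best];c=Q.mean(0);n=np.linalg.svd(Q-c,full_matrices=False)[2][2];n*=np.sign(n[2]);best=abs((P-c)@n)<.003
    yaw=np.arctan2(-n[1],-n[0]);tilt=np.arctan2(np.hypot(*n[:2]),n[2])
    y=np.cross(n,[-n[0],-n[1],0]);y/=np.linalg.norm(y);up=np.cross(y,n)
    uv=np.c_[(Q-c)@up,(Q-c)@y]
    r=cv2.minAreaRect(uv.astype(np.float32))
    print(g,len(Q),'std',((Q-c)@n).std(),'yaw',np.degrees(yaw),'tilt',np.degrees(tilt),'c',c.round(4))
    print(' n',n.round(4),'rect',r,'pct',np.percentile(uv,[.3,99.7],axis=0))
    H=(P-c)@n;T=P[(H>.022)&(H<.05)&((P-c)@up<0)]
    print(' tab pts',len(T),T.mean(0),((T-c)@up).min(),((T-c)@up).max(),((T-c)@y).min(),((T-c)@y).max(),((T-c)@n).max())
    return Q
a=fit(W,'top');b=fit(S,'scene')
E
python3 fit.py
```

```text
top 4103 std 0.0014753065170211273 yaw 9.70596945998364 tilt 29.474144069113706 c [ 0.6031 -0.0321  0.1212]
 n [-0.485  -0.083   0.8706] rect ((-0.0021300166845321655, -0.0005992799997329712), (0.1404479742050171, 0.16068804264068604), 89.89826965332031) pct [[-0.08154141 -0.07007823]
 [ 0.07621792  0.06927953]]
 tab pts 75 [ 0.5419136  -0.04216276  0.1233963 ] -0.06740358387818415 -0.044630372516150596 -0.007156195135486687 0.0072621362411573135 0.04032565584417821
scene 2322 std 0.0014261999410392 yaw 9.648951516456597 tilt 29.487860066351743 c [ 0.5993 -0.0267  0.1204]
 n [-0.4853 -0.0825  0.8705] rect ((-0.0004072710871696472, -0.005971468985080719), (0.14542174339294434, 0.15829333662986755), 89.83272552490234) pct [[-0.07922658 -0.07612325]
 [ 0.07704085  0.06567562]]
 tab pts 69 [ 0.5388476  -0.03914094  0.12114571] -0.06368249041296756 -0.04334051738661243 -0.013524295006401047 0.0051607790415208405 0.03867387219573449
```

```bash
cat >> h.py <<'E'
psi=np.radians(9.67);xb=np.array([np.cos(psi),np.sin(psi),0]);yb=np.array([-np.sin(psi),np.cos(psi),0]);zb=np.array([0,0,1.])
n=-.5*xb+np.sqrt(.75)*zb;up=np.sqrt(.75)*xb+.5*zb
tab=np.array([.6031,-.0321,.1212])-.0557*up+.025*n-.0006*yb
hinge=tab-.029*n+.127*up
def Rt(a=30):  # tool tilt from vertical, deg, in box plane
    a=np.radians(a);z=np.sin(a)*xb-np.cos(a)*zb
    return R.from_matrix(np.c_[np.cross(-yb,z),-yb,z])
def plan(way,g,start=None):
    """way: list of (grasp point, tilt, rows); g: opening. prints rows"""
    from workcell import state
    s=state()
    p,r=(s['tcp_pos'],R.from_quat(s['eef_rot'])) if start is None else start
    print('clock',round(s['clock'],2),'F',s['contact_force'].round(1),'w',round(s['gripper_width'],3),'ff',round(s['finger_force'],1))
    for gp,a,N in way:
        r1=Rt(a);p1=gp+.019*r1.as_matrix()[:,2];w=(r.inv()*r1).as_rotvec()/N;d=(p1-p)/N
        for i in range(N):
            t=(r*R.from_rotvec(w*i)).inv().apply(d)
            print([g,[float(x) for x in t.round(4)],[float(x) for x in w.round(4)]], '!' if np.linalg.norm(t)>.0415 or np.linalg.norm(w)>.124 else '')
        p,r=p1,r1;print('--')
    return p,r
E
python3 - <<'E'
from h import *
print('tab',tab,'hinge',hinge)
from workcell import state
s=state();
mid=np.array([.33,-.36,.40])
plan([(mid,12,10),(tab+.10*n,30,14)],0)
E
```

```text
tab [ 0.54332616 -0.04289377  0.11500064] hinge [ 0.66604264 -0.02198358  0.1533859 ]
clock 0.1 F [ 0.5  0.1 -0.3] w 1.001 ff 0.0
[0, [0.023, -0.0217, -0.0151], [-0.0011, 0.0209, 0.0092]] 
[0, [0.0231, -0.0218, -0.0146], [-0.0011, 0.0209, 0.0092]] 
[0, [0.0232, -0.022, -0.0141], [-0.0011, 0.0209, 0.0092]] 
[0, [0.0233, -0.0222, -0.0137], [-0.0011, 0.0209, 0.0092]] 
[0, [0.0234, -0.0224, -0.0132], [-0.0011, 0.0209, 0.0092]] 
[0, [0.0234, -0.0226, -0.0127], [-0.0011, 0.0209, 0.0092]] 
[0, [0.0235, -0.0228, -0.0123], [-0.0011, 0.0209, 0.0092]] 
[0, [0.0235, -0.023, -0.0118], [-0.0011, 0.0209, 0.0092]] 
[0, [0.0236, -0.0232, -0.0113], [-0.0011, 0.0209, 0.0092]] 
[0, [0.0236, -0.0235, -0.0109], [-0.0011, 0.0209, 0.0092]] 
--
[0, [0.0124, -0.0198, 0.017], [-0.0, 0.0224, 0.0]] 
[0, [0.012, -0.0198, 0.0172], [-0.0, 0.0224, 0.0]] 
[0, [0.0116, -0.0198, 0.0175], [-0.0, 0.0224, 0.0]] 
[0, [0.0112, -0.0198, 0.0178], [-0.0, 0.0224, 0.0]] 
[0, [0.0108, -0.0198, 0.018], [-0.0, 0.0224, 0.0]] 
[0, [0.0104, -0.0198, 0.0182], [-0.0, 0.0224, 0.0]] 
[0, [0.01, -0.0198, 0.0185], [-0.0, 0.0224, 0.0]] 
[0, [0.0096, -0.0198, 0.0187], [-0.0, 0.0224, 0.0]] 
[0, [0.0092, -0.0198, 0.0189], [-0.0, 0.0224, 0.0]] 
[0, [0.0087, -0.0198, 0.0191], [-0.0, 0.0224, 0.0]] 
[0, [0.0083, -0.0198, 0.0193], [-0.0, 0.0224, 0.0]] 
[0, [0.0079, -0.0198, 0.0195], [-0.0, 0.0224, 0.0]] 
[0, [0.0074, -0.0198, 0.0197], [-0.0, 0.0224, 0.0]] 
[0, [0.007, -0.0198, 0.0198], [-0.0, 0.0224, 0.0]] 
--
```

Emit:
carry_out(motion=[[0,[0.023,-0.022,-0.015],[-0.001,0.021,0.009]],[0,[0.023,-0.022,-0.0146],[-0.001,0.021,0.009]],[0,[0.023,-0.022,-0.014],[-0.001,0.021,0.009]],[0,[0.023,-0.022,-0.0137],[-0.001,0.021,0.009]],[0,[0.023,-0.022,-0.013],[-0.001,0.021,0.009]],[0,[0.023,-0.0226,-0.0127],[-0.001,0.021,0.009]],[0,[0.0235,-0.023,-0.012],[-0.001,0.021,0.009]],[0,[0.0235,-0.023,-0.012],[-0.001,0.021,0.009]]])

```text
clock: 0.77
tcp_pos: [0.2997, -0.412, 0.3516]
eef_rot: [0.992, 0.094, 0.084, -0.007]
contact_force: [0.1, -0.7, 1.2]
gripper_width: 0.499
finger_force: 0.0
```

Emit:
carry_out(motion=[[0,[0.0236,-0.0232,-0.0113],[-0.001,0.021,0.009]],[0,[0.0236,-0.0235,-0.011],[-0.001,0.021,0.009]],[0,[0.0124,-0.02,0.017],[0,0.022,0]],[0,[0.012,-0.02,0.017],[0,0.022,0]],[0,[0.0116,-0.02,0.0175],[0,0.022,0]],[0,[0.011,-0.02,0.018],[0,0.022,0]],[0,[0.011,-0.02,0.018],[0,0.022,0]],[0,[0.0104,-0.02,0.018],[0,0.022,0]]])

```text
clock: 1.43
tcp_pos: [0.4046, -0.2245, 0.2965]
eef_rot: [0.982, 0.084, 0.17, -0.014]
contact_force: [1.2, 0.4, -0.7]
gripper_width: 0.5
finger_force: 0.0
```

```bash
python3 - <<'E'
from h import *
plan([(tab+.08*n,30,8)],0)
E
```

```text
clock 1.43 F [ 1.2  0.4 -0.7] w 0.5 ff 0.0
[0, [0.0107, -0.0194, 0.0209], [-0.0, 0.0226, 0.0002]] 
[0, [0.0102, -0.0194, 0.0211], [-0.0, 0.0226, 0.0002]] 
[0, [0.0098, -0.0195, 0.0214], [-0.0, 0.0226, 0.0002]] 
[0, [0.0093, -0.0195, 0.0216], [-0.0, 0.0226, 0.0002]] 
[0, [0.0088, -0.0195, 0.0218], [-0.0, 0.0226, 0.0002]] 
[0, [0.0083, -0.0195, 0.022], [-0.0, 0.0226, 0.0002]] 
[0, [0.0078, -0.0195, 0.0222], [-0.0, 0.0226, 0.0002]] 
[0, [0.0073, -0.0195, 0.0223], [-0.0, 0.0226, 0.0002]] 
--
```

Emit:
carry_out(motion=[[0,[0.0107,-0.0195,0.021],[0,0.0226,0]],[0,[0.0102,-0.0195,0.021],[0,0.0226,0]],[0,[0.0098,-0.0195,0.0214],[0,0.0226,0]],[0,[0.0093,-0.0195,0.0216],[0,0.0226,0]],[0,[0.0088,-0.0195,0.0218],[0,0.0226,0]],[0,[0.0083,-0.0195,0.022],[0,0.0226,0]],[0,[0.0078,-0.0195,0.022],[0,0.0226,0]],[0,[0.0073,-0.0195,0.022],[0,0.0226,0]]])

```text
clock: 2.1
tcp_pos: [0.5128, -0.0478, 0.1683]
eef_rot: [0.962, 0.082, 0.258, -0.022]
contact_force: [0.1, -1.4, -0.3]
gripper_width: 0.502
finger_force: 0.0
```

```bash
python3 - <<'E'
from h import *
from workcell import *
m=camera_model('wrist');p,d=camera('wrist');cv2.imwrite('pics/w1.png',p[:,:,::-1]);np.save('pics/w1.npy',d)
C=cloud(d,m)
P=C.reshape(-1,3)-tab
u,v,w=P@up,P@yb,P@n
k=(abs(u)<.02)&(abs(v)<.02)&(w>-.018)&(w<.025)&(d.ravel()>0)
print(k.sum(),u[k].min(),u[k].max(),np.percentile(v[k],[1,50,99]),w[k].max())
c=R.from_quat(m['orientation']).inv().apply(tab-m['eye']);print(c,m['eye'],m['fx']*c[0]/c[2]+m['cx'],m['fy']*c[1]/c[2]+m['cy'])
# side walls / flap plane check
k=(abs(u-.05)<.05)&(abs(v)<.065)&(abs(w+.025)<.01)&(d.ravel()>0);A=np.c_[u[k],v[k],np.ones(k.sum())];print(k.sum(),np.linalg.lstsq(A,w[k],rcond=None)[0])
plan([(tab,30,8)],0)
E
```

```text
1230 -0.009540390414146945 0.010830915017759608 [-0.00581375  0.00087514  0.00758719] 0.011336230900823238
[0.00062403 0.01156824 0.2161295 ] [ 0.50874969 -0.0479197   0.32860162] 318.65232037388205 270.23677215341695
42979 [-0.011641   -0.00129802 -0.02615274]
clock 2.15 F [-1.5  4.9 -2.8] w 0.502 ff 0.0
[0, [0.0002, 0.0006, 0.0097], [-0.0006, 0.0002, 0.0005]] 
[0, [0.0002, 0.0006, 0.0097], [-0.0006, 0.0002, 0.0005]] 
[0, [0.0002, 0.0006, 0.0097], [-0.0006, 0.0002, 0.0005]] 
[0, [0.0002, 0.0006, 0.0097], [-0.0006, 0.0002, 0.0005]] 
[0, [0.0002, 0.0006, 0.0097], [-0.0006, 0.0002, 0.0005]] 
[0, [0.0002, 0.0006, 0.0097], [-0.0006, 0.0002, 0.0005]] 
[0, [0.0002, 0.0006, 0.0097], [-0.0006, 0.0002, 0.0005]] 
[0, [0.0002, 0.0006, 0.0097], [-0.0006, 0.0002, 0.0005]] 
--
```

View pics/w1.png

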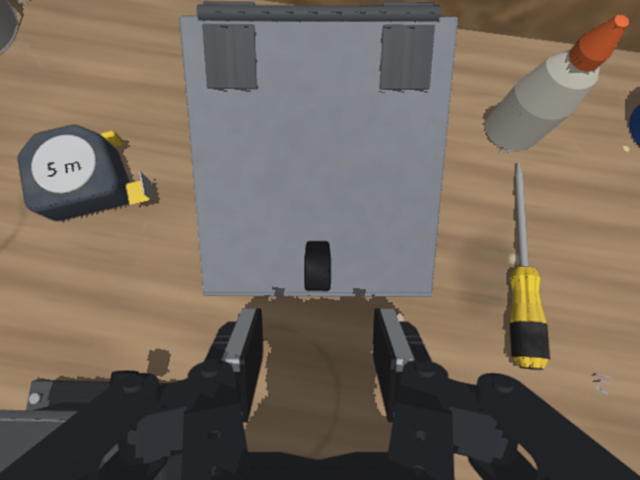

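Wrist view: tab at (318,265), centred between the fingers, with tape, glue and screwdriver clear to the sides. Descending onto the tab and gripping.

Emit:
carry_out(motion=[[0,[0.0002,0.0005,0.0097],[0,0,0]],[0,[0.0002,0.0005,0.0097],[0,0,0]],[0,[0.0002,0.0005,0.0097],[0,0,0]],[0,[0.0002,0.0005,0.0097],[0,0,0]],[0,[0.0002,0.0005,0.0097],[0,0,0]],[0,[0.0002,0.0005,0.0097],[0,0,0]],[0,[0.0002,0.0005,0.0097],[0,0,0]],[0,[0.0002,0.0005,0.0097],[0,0,0]]])

```text
clock: 2.82
tcp_pos: [0.5529, -0.0461, 0.102]
eef_rot: [0.963, 0.082, 0.257, -0.022]
contact_force: [-1.1, -0.5, -0.4]
gripper_width: 0.5
finger_force: 0.0
```

Emit:
carry_out(motion=[[-0.4,[0,0,0],[0,0,0]],[-0.7,[0,0,0],[0,0,0]],[-1,[0,0,0],[0,0,0]],[-1,[0,0,0],[0,0,0]],[-1,[0,0,0],[0,0,0]],[-1,[0,0,0],[0,0,0]],[-1,[0,0,0],[0,0,0]],[-1,[0,0,0],[0,0,0]]])

```text
clock: 3.48
tcp_pos: [0.5514, -0.0413, 0.1019]
eef_rot: [0.963, 0.085, 0.256, -0.024]
contact_force: [-1.6, 17.8, -2.0]
gripper_width: 0.148
finger_force: 61.0
```

```bash
cat >> h.py <<'E'
def arc(th0,th1,N,tilt0,tilt1,g=-1):
    "tab arc about hinge, guard angle th0->th1"
    from workcell import state
    s=state();p,r=s['tcp_pos'],R.from_quat(s['eef_rot'])
    gp=p-.019*r.as_matrix()[:,2]-hinge
    print('clock',round(s['clock'],2),'F',s['contact_force'].round(1),'w',round(s['gripper_width'],3),'grasp u,v,n',(gp@up).round(4),(gp@yb).round(4),(gp@n).round(4),'guard est',round(float(np.arctan2(gp@n,-gp@up)-np.arctan2(.029,.127)),3),'rad',np.hypot(gp@n,gp@up).round(4))
    r0,a0=.13027,np.arctan2(.029,.127)
    T=[]
    for i in range(N+1):
        f=i/N;t=a0+th0+(th1-th0)*f;r1=Rt(tilt0+(tilt1-tilt0)*f)
        T.append((hinge-r0*np.cos(t)*up+r0*np.sin(t)*n+.019*r1.as_matrix()[:,2],r1))
    for (p0,q0),(p1,q1) in zip(T,T[1:]):
        print([g,[float(x) for x in q0.inv().apply(p1-p0).round(4)],[float(x) for x in (q0.inv()*q1).as_rotvec().round(4)]])
E
python3 - <<'E'
from h import *
from workcell import state
arc(0.01,1.66,40,30,10)
print(state()['finger_force'])
E
```

```text
clock 3.48 F [-1.6 17.8 -2. ] w 0.148 grasp u,v,n -0.1264 0.0001 0.0326 guard est 0.028 rad 0.1305
[-1, [0.0012, -0.0, -0.0052], [0.0, -0.0087, -0.0]]
[-1, [0.0014, -0.0, -0.0052], [-0.0, -0.0087, 0.0]]
[-1, [0.0015, 0.0, -0.0051], [0.0, -0.0087, -0.0]]
[-1, [0.0017, -0.0, -0.005], [0.0, -0.0087, -0.0]]
[-1, [0.0019, -0.0, -0.005], [-0.0, -0.0087, 0.0]]
[-1, [0.002, 0.0, -0.0049], [-0.0, -0.0087, 0.0]]
[-1, [0.0022, 0.0, -0.0048], [0.0, -0.0087, -0.0]]
[-1, [0.0023, -0.0, -0.0048], [0.0, -0.0087, -0.0]]
[-1, [0.0025, 0.0, -0.0047], [0.0, -0.0087, 0.0]]
[-1, [0.0026, 0.0, -0.0046], [0.0, -0.0087, 0.0]]
[-1, [0.0028, 0.0, -0.0045], [0.0, -0.0087, -0.0]]
[-1, [0.0029, -0.0, -0.0044], [0.0, -0.0087, 0.0]]
[-1, [0.0031, 0.0, -0.0043], [-0.0, -0.0087, -0.0]]
[-1, [0.0032, -0.0, -0.0042], [-0.0, -0.0087, 0.0]]
[-1, [0.0033, 0.0, -0.0041], [0.0, -0.0087, 0.0]]
[-1, [0.0035, -0.0, -0.004], [0.0, -0.0087, -0.0]]
[-1, [0.0036, 0.0, -0.0038], [-0.0, -0.0087, 0.0]]
[-1, [0.0037, -0.0, -0.0037], [-0.0, -0.0087, 0.0]]
[-1, [0.0038, -0.0, -0.0036], [0.0, -0.0087, -0.0]]
[-1, [0.004, -0.0, -0.0035], 
[... 361 characters left out ...]
0.0, -0.0087, -0.0]]
[-1, [0.0047, -0.0, -0.0023], [0.0, -0.0087, -0.0]]
[-1, [0.0048, 0.0, -0.0021], [-0.0, -0.0087, 0.0]]
[-1, [0.0048, -0.0, -0.002], [0.0, -0.0087, 0.0]]
[-1, [0.0049, 0.0, -0.0018], [-0.0, -0.0087, 0.0]]
[-1, [0.005, -0.0, -0.0016], [0.0, -0.0087, 0.0]]
[-1, [0.005, -0.0, -0.0015], [-0.0, -0.0087, -0.0]]
[-1, [0.0051, 0.0, -0.0013], [0.0, -0.0087, -0.0]]
[-1, [0.0051, 0.0, -0.0011], [-0.0, -0.0087, 0.0]]
[-1, [0.0051, -0.0, -0.0009], [0.0, -0.0087, 0.0]]
[-1, [0.0052, 0.0, -0.0008], [0.0, -0.0087, 0.0]]
[-1, [0.0052, -0.0, -0.0006], [0.0, -0.0087, 0.0]]
[-1, [0.0052, 0.0, -0.0004], [-0.0, -0.0087, 0.0]]
[-1, [0.0052, -0.0, -0.0003], [0.0, -0.0087, -0.0]]
60.9527202649042
```

Emit:
carry_out(motion=[[-1,[0,-0.0023,0],[0,0,0]],[-1,[0,-0.0023,0],[0,0,0]],[-1,[0.0012,0,-0.0052],[0,-0.0087,0]],[-1,[0.0014,0,-0.0052],[0,-0.0087,0]],[-1,[0.0015,0,-0.0051],[0,-0.0087,0]],[-1,[0.0017,0,-0.005],[0,-0.0087,0]],[-1,[0.0019,0,-0.005],[0,-0.0087,0]],[-1,[0.002,0,-0.0049],[0,-0.0087,0]]])

```text
clock: 4.15
tcp_pos: [0.5461, -0.042, 0.1345]
eef_rot: [0.969, 0.083, 0.232, -0.02]
contact_force: [7.7, 4.0, -7.0]
gripper_width: 0.149
finger_force: 58.6
```

```bash
python3 - <<'E'|head -2
from h import *
arc(0.01,1.66,1,30,10)
E
```

```text
clock 4.15 F [ 7.7  4.  -7. ] w 0.149 grasp u,v,n -0.1137 0.0004 0.0635 guard est 0.284 rad 0.1303
[-1, [0.1604, -0.0, -0.0948], [0.0, -0.3491, -0.0]]
```

Emit:
carry_out(motion=[[-1,[0.0022,0,-0.0048],[0,-0.0087,0]],[-1,[0.0023,0,-0.0048],[0,-0.0087,0]],[-1,[0.0025,0,-0.0047],[0,-0.0087,0]],[-1,[0.0026,0,-0.0046],[0,-0.0087,0]],[-1,[0.0028,0,-0.0045],[0,-0.0087,0]],[-1,[0.0029,0,-0.0044],[0,-0.0087,0]],[-1,[0.0031,0,-0.0043],[0,-0.0087,0]],[-1,[0.0032,0,-0.0042],[0,-0.0087,0]]])

```text
clock: 4.82
tcp_pos: [0.5505, -0.0413, 0.1765]
eef_rot: [0.976, 0.084, 0.199, -0.017]
contact_force: [12.1, 3.0, -10.3]
gripper_width: 0.153
finger_force: 58.5
```

Emit:
carry_out(motion=[[-1,[0.0033,0,-0.0041],[0,-0.0087,0]],[-1,[0.0035,0,-0.004],[0,-0.0087,0]],[-1,[0.0036,0,-0.0038],[0,-0.0087,0]],[-1,[0.0037,0,-0.0037],[0,-0.0087,0]],[-1,[0.0038,0,-0.0036],[0,-0.0087,0]],[-1,[0.004,0,-0.0035],[0,-0.0087,0]],[-1,[0.0041,0,-0.0033],[0,-0.0087,0]],[-1,[0.0042,0,-0.0032],[0,-0.0087,0]]])

```text
clock: 5.48
tcp_pos: [0.5665, -0.0385, 0.2132]
eef_rot: [0.983, 0.084, 0.163, -0.014]
contact_force: [7.0, 2.4, -13.3]
gripper_width: 0.148
finger_force: 58.5
```

```bash
python3 - <<'E'|head -1
from h import *
arc(0.01,1.66,1,30,10)
E
```

```text
clock 5.48 F [  7.    2.4 -13.3] w 0.148 grasp u,v,n -0.0538 0.0004 0.1209 guard est 0.927 rad 0.1323
```

Emit:
carry_out(motion=[[-1,[0.0043,0,-0.003],[0,-0.0087,0]],[-1,[0.0044,0,-0.0028],[0,-0.0087,0]],[-1,[0.0045,0,-0.0026],[0,-0.0087,0]],[-1,[0.0045,0,-0.0025],[0,-0.0087,0]],[-1,[0.0046,0,-0.0023],[0,-0.0087,0]],[-1,[0.0047,0,-0.0022],[0,-0.0087,0]],[-1,[0.0048,0,-0.002],[0,-0.0087,0]],[-1,[0.0048,0,-0.0019],[0,-0.0087,0]]])

```text
clock: 6.15
tcp_pos: [0.5963, -0.0336, 0.2435]
eef_rot: [0.988, 0.084, 0.129, -0.011]
contact_force: [-2.6, 3.2, -6.8]
gripper_width: 0.149
finger_force: 58.5
```

Emit:
carry_out(motion=[[-1,[0.0049,0,-0.0018],[0,-0.0087,0]],[-1,[0.005,0,-0.0016],[0,-0.0087,0]],[-1,[0.005,0,-0.0015],[0,-0.0087,0]],[-1,[0.0051,0,-0.0013],[0,-0.0087,0]],[-1,[0.0051,0,-0.0011],[0,-0.0087,0]],[-1,[0.0051,0,-0.0009],[0,-0.0087,0]],[-1,[0.0052,0,-0.0008],[0,-0.0087,0]],[-1,[0.0052,0,-0.0006],[0,-0.0087,0]]])

```text
clock: 6.82
tcp_pos: [0.6332, -0.0273, 0.262]
eef_rot: [0.992, 0.085, 0.095, -0.008]
contact_force: [-4.4, 3.9, -3.9]
gripper_width: 0.152
finger_force: 58.6
```

```bash
python3 - <<'E'|head -1
from h import *
arc(0.01,1.66,1,30,10)
E
```

```text
clock 6.82 F [-4.4  3.9 -3.9] w 0.152 grasp u,v,n 0.0317 0.0002 0.1286 guard est 1.588 rad 0.1325
```

Emit:
carry_out(motion=[[-1,[0.0052,0,-0.0004],[0,-0.0087,0]],[-1,[0.0052,0,-0.0003],[0,-0.0087,0]],[-1,[0.0052,0,0],[0,0,0]],[-1,[0,0,0],[0,0,0]],[-0.5,[0,0,0],[0,0,0]],[0,[0,0,0],[0,0,0]],[0,[0,0,0],[0,0,0]],[0,[0,0,0],[0,0,0]]])

```text
clock: 7.48
tcp_pos: [0.6486, -0.0257, 0.2664]
eef_rot: [0.993, 0.084, 0.088, -0.007]
contact_force: [-0.0, -0.0, 0.6]
gripper_width: 0.507
finger_force: 0.0
```

Emit:
carry_out(motion=[[0,[0,0,-0.01],[0,0,0]],[0,[0,0,-0.02],[0,0,0]],[0,[0,0,-0.03],[0,0,0]],[0,[0,0,-0.03],[0,0,0]],[0,[0,0,-0.02],[0,0,0]],[0,[0,0,-0.01],[0,0,0]],[0,[0,0,0],[0,0,0]],[0,[0,0,0],[0,0,0]]])

```text
clock: 8.15
tcp_pos: [0.6273, -0.0287, 0.3834]
eef_rot: [0.993, 0.085, 0.087, -0.007]
contact_force: [-0.1, -0.1, -0.3]
gripper_width: 0.502
finger_force: 0.0
```

```bash
python3 - <<'E'
from h import *
from workcell import *
arc(0.01,1.66,1,30,10)
for c in('scene','top'):
    p,d=camera(c);m=camera_model(c)
    np.save(f'pics/{c}2.npy',d);cv2.imwrite(f'pics/{c}2.png',p[:,:,::-1])
    C=cloud(d,m)-hinge;u,v,w=C@up,C@yb,C@n
    k=(abs(v)<.02)&(u>-.14)&(u<-.01)&(w<.02)&(w>-.075)&(d>0)
    print(c,k.sum())
    dark=p.max(2)<50
    for ww in np.arange(-.075,.02,.006):
        q=k&(w>=ww)&(w<ww+.006);
        if q.sum(): print(ww.round(3),q.sum(),(q&dark).sum(),np.percentile(u[q],[2,50,98]).round(4),(np.percentile(u[q&dark],[5,50,95]).round(4),np.percentile(v[q&dark],[5,50,95]).round(4)) if (q&dark).sum() else '')
a=cv2.imread('pics/scene2.png')[130:290,230:390];b=cv2.imread('pics/top2.png')[140:270,290:420]
cv2.imwrite('pics/crop2.png',np.hstack([cv2.resize(a,(400,400),interpolation=3),cv2.resize(b,(400,400),interpolation=3)]))
E
```

```text
clock 8.15 F [-0.1 -0.1 -0.3] w 0.502 grasp u,v,n 0.0874 -0.0001 0.2367 guard est 1.7 rad 0.2523
[-1, [0.1604, -0.0, -0.0948], [0.0, -0.3491, -0.0]]
scene 261
-0.075 12 1 [-0.1378 -0.0323 -0.0128] (array([-0.0262, -0.0262, -0.0262]), array([-0.0184, -0.0184, -0.0184]))
-0.069 96 6 [-0.1337 -0.0633 -0.0125] (array([-0.0921, -0.0312, -0.0287]), array([-0.0169, -0.013 , -0.0086]))
-0.063 18 9 [-0.134  -0.0779 -0.0303] (array([-0.1006, -0.0742, -0.0305]), array([-0.0132, -0.0055, -0.0038]))
-0.057 11 3 [-0.0995 -0.0764 -0.07  ] (array([-0.0842, -0.0729, -0.0715]), array([-0.0076, -0.0035, -0.0021]))
-0.051 13 4 [-0.0993 -0.0894 -0.0831] (array([-0.088 , -0.0875, -0.0848]), array([-0.0069, -0.0048,  0.0067]))
-0.045 26 11 [-0.0974 -0.0881 -0.083 ] (array([-0.0881, -0.0861, -0.0837]), array([-0.0049,  0.0091,  0.0123]))
-0.039 9 1 [-0.1024 -0.0974 -0.0898] (array([-0.1013, -0.1013, -0.1013]), array([0.0012, 0.0012, 0.0012]))
-0.033 5 0 [-0.0997 -0.0983 -0.0962] 
-0.027 1 1 [-0.1041 -0.1041 -0.1041] (array([-0.1041, -0.1041, -0.1041]), array([0.0117, 0.0117, 0.0117]))
-0.021 14 12 [-0.1136 
[... 303 characters left out ...]
012 ]))
top 414
-0.075 45 0 [-0.1395 -0.1138 -0.0893] 
-0.069 171 0 [-0.1386 -0.1082 -0.084 ] 
-0.063 16 0 [-0.1202 -0.0867 -0.0824] 
-0.057 19 0 [-0.0939 -0.083  -0.0786] 
-0.051 12 0 [-0.0972 -0.0895 -0.0812] 
-0.045 33 0 [-0.095  -0.0912 -0.0816] 
-0.039 12 0 [-0.0989 -0.0937 -0.0857] 
-0.033 7 0 [-0.0981 -0.0972 -0.095 ] 
-0.027 7 0 [-0.1002 -0.0985 -0.0966] 
-0.021 14 3 [-0.1117 -0.0992 -0.0971] (array([-0.102 , -0.1001, -0.0991]), array([-0.0086, -0.0033,  0.0106]))
-0.015 61 44 [-0.112  -0.1035 -0.0976] (array([-0.109 , -0.1026, -0.0981]), array([-0.0083,  0.0018,  0.0106]))
-0.009 17 13 [-0.1089 -0.1044 -0.0988] (array([-0.1069, -0.1043, -0.0998]), array([-0.0044,  0.0008,  0.0083]))
```

View pics/crop2.png

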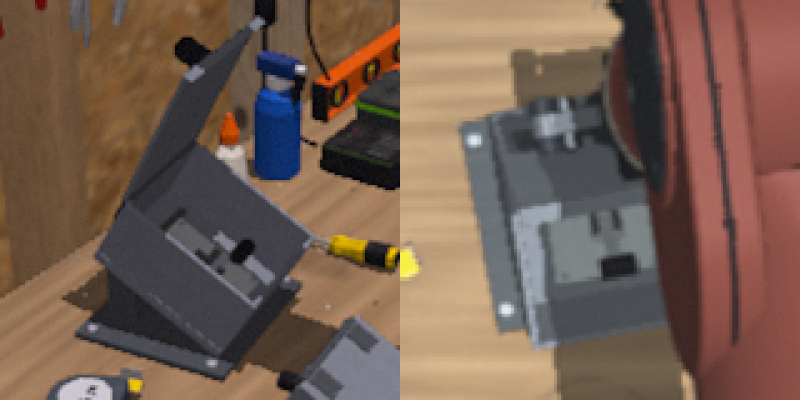

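Crop: the flap is at its stop. The toggle head (black bar) is visible at about (243,250) in the left crop and leans down-slope, which is off. In the box frame relative to the hinge its centre is near u = -106 mm, n = -16 mm.

```bash
cat >> h.py <<'E'
def uvn(u,v,w): return hinge+u*up+v*yb+w*n
E
python3 - <<'E'
from h import *
plan([(uvn(-.04,0,.225),30,7),(uvn(-.106,0.0005,.10),40,7)],0)
E
```

```text
clock 8.25 F [ 1.1  0.1 -0.4] w 0.498 ff 0.0
[0, [-0.0155, -0.0, 0.0075], [-0.0001, 0.0501, 0.0002]] 
[0, [-0.0159, -0.0, 0.0067], [-0.0001, 0.0501, 0.0002]] 
[0, [-0.0162, -0.0, 0.0059], [-0.0001, 0.0501, 0.0002]] 
[0, [-0.0164, -0.0, 0.005], [-0.0001, 0.0501, 0.0002]] 
[0, [-0.0167, -0.0, 0.0042], [-0.0001, 0.0501, 0.0002]] 
[0, [-0.0169, -0.0, 0.0034], [-0.0001, 0.0501, 0.0002]] 
[0, [-0.017, -0.0, 0.0025], [-0.0001, 0.0501, 0.0002]] 
--
[0, [-0.009, -0.0001, 0.0178], [0.0, 0.0249, -0.0]] 
[0, [-0.0094, -0.0001, 0.0176], [0.0, 0.0249, -0.0]] 
[0, [-0.0098, -0.0001, 0.0173], [0.0, 0.0249, -0.0]] 
[0, [-0.0103, -0.0001, 0.0171], [0.0, 0.0249, -0.0]] 
[0, [-0.0107, -0.0001, 0.0168], [0.0, 0.0249, -0.0]] 
[0, [-0.0111, -0.0001, 0.0166], [0.0, 0.0249, -0.0]] 
[0, [-0.0115, -0.0001, 0.0163], [0.0, 0.0249, -0.0]] 
--
```

Emit:
carry_out(motion=[[0,[-0.0155,0,0.0075],[0,0.05,0]],[0,[-0.016,0,0.0067],[0,0.05,0]],[0,[-0.0162,0,0.0059],[0,0.05,0]],[0,[-0.0164,0,0.005],[0,0.05,0]],[0,[-0.0167,0,0.0042],[0,0.05,0]],[0,[-0.017,0,0.0034],[0,0.05,0]],[0,[-0.017,0,0.0025],[0,0.05,0]],[0,[0,0,0],[0,0,0]]])

```text
clock: 8.92
tcp_pos: [0.5253, -0.0467, 0.3068]
eef_rot: [0.963, 0.08, 0.256, -0.022]
contact_force: [0.7, -0.0, -1.5]
gripper_width: 0.499
finger_force: 0.0
```

Emit:
carry_out(motion=[[0,[-0.009,0,0.018],[0,0.025,0]],[0,[-0.0094,0,0.0176],[0,0.025,0]],[0,[-0.0098,0,0.0173],[0,0.025,0]],[0,[-0.0103,0,0.017],[0,0.025,0]],[0,[-0.0107,0,0.0168],[0,0.025,0]],[0,[-0.011,0,0.0166],[0,0.025,0]],[0,[-0.0115,0,0.0163],[0,0.025,0]],[0,[0,0,0],[0,0,0]]])

```text
clock: 9.58
tcp_pos: [0.5356, -0.0431, 0.1677]
eef_rot: [0.937, 0.08, 0.338, -0.031]
contact_force: [-1.3, 0.7, -1.1]
gripper_width: 0.503
finger_force: 0.0
```

```bash
python3 - <<'E'
from h import *
from workcell import *
m=camera_model('wrist');p,d=camera('wrist');cv2.imwrite('pics/w3.png',p[:,:,::-1])
C=cloud(d,m)-hinge;u,v,w=C@up,C@yb,C@n
k=(abs(v)<.03)&(u>-.135)&(u<-.06)&(w<.01)&(w>-.03)&(d>0)
print(k.sum(),[np.percentile(x[k],[1,50,99]).round(4) for x in (u,v,w)])
f=(abs(v)<.05)&(u>-.14)&(u<-.02)&(w<-.055)&(w>-.08)&(d>0);print('floor',np.percentile(w[f],[5,25,50,75,95]))
k2=(abs(v)<.015)&(u>-.14)&(u<-.03)&(w>-.062)&(w<-.03)
print('shaft/ridge',[(a.round(3),np.percentile(u[q],[2,50,98]).round(4)) for a in np.arange(-.062,-.03,.006) if (q:=k2&(w>a)&(w<a+.006)).sum()>5])
k3=(d>0)&(abs(v)<.06)&(w>.03)&(u>-.06)&(u<.03)
if k3.sum(): print('flap',np.polyfit(w[k3],u[k3],1))
s=state();g=s['tcp_pos']-.019*R.from_quat(s['eef_rot']).as_matrix()[:,2]-hinge;print(g@up,g@yb,g@n)
plan([(uvn(-.106,0.0005,-.014),40,8)],-0.2)
E
```

```text
1113 [array([-0.1137, -0.1045, -0.0981]), array([-0.0118,  0.0009,  0.0131]), array([-0.0291, -0.0125, -0.0101])]
floor [-0.07159804 -0.07033304 -0.06927146 -0.06856486 -0.06742591]
shaft/ridge [(np.float64(-0.062), array([-0.1023, -0.08  , -0.0694])), (np.float64(-0.056), array([-0.0907, -0.089 , -0.0821])), (np.float64(-0.05), array([-0.0969, -0.0928, -0.0822])), (np.float64(-0.044), array([-0.0973, -0.0927, -0.083 ])), (np.float64(-0.038), array([-0.0998, -0.0962, -0.0942])), (np.float64(-0.032), array([-0.0996, -0.0978, -0.0962]))]
flap [ 0.06455014 -0.00072801]
-0.10796478230032894 0.0011326553471977079 0.09883970084951879
clock 9.63 F [-0.   0.8  1.2] w 0.504 ff 0.0
[-0.2, [-0.0021, 0.0001, 0.0139], [-0.0005, 0.0005, -0.0]] 
[-0.2, [-0.0021, 0.0001, 0.0139], [-0.0005, 0.0005, -0.0]] 
[-0.2, [-0.0022, 0.0001, 0.0139], [-0.0005, 0.0005, -0.0]] 
[-0.2, [-0.0022, 0.0001, 0.0139], [-0.0005, 0.0005, -0.0]] 
[-0.2, [-0.0022, 0.0001, 0.0139], [-0.0005, 0.0005, -0.0]] 
[-0.2, [-0.0022, 0.0001, 0.0139], [-0.0005, 0.0005, -0.0]] 
[-0.2, [-0.0022, 0.0001, 0.0139], [-0.0005, 0.0005, -0.0]] 
[-0.2, [-0.0022, 0.0001, 0.0139], [-0.0005, 0.0005, -0.0]] 
--
```

View pics/w3.png

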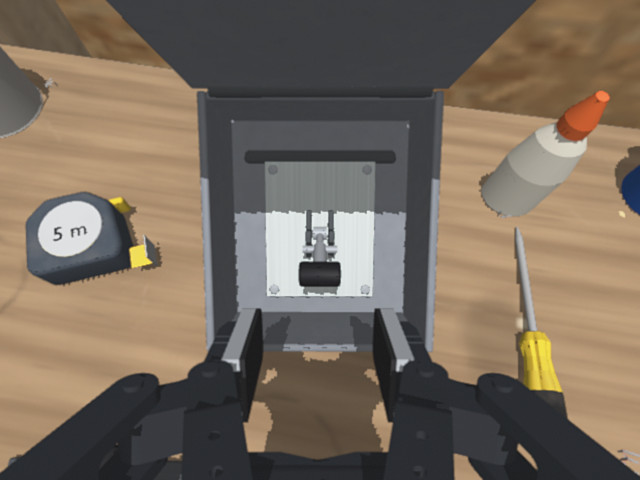

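Wrist view: toggle head at (320,273), shaft and ridges above it at (320,240). It is centred between the fingers, and the flap stands clear at the top.

Emit:
carry_out(motion=[[0,[-0.0021,0,0.0139],[0,0,0]],[0,[-0.0021,0,0.0139],[0,0,0]],[0,[-0.0021,0,0.0139],[0,0,0]],[0,[-0.0021,0,0.0139],[0,0,0]],[0,[-0.0021,0,0.0139],[0,0,0]],[0,[-0.0021,0,0.0139],[0,0,0]],[0,[-0.0021,0,0.0139],[0,0,0]],[0,[-0.0021,0,0.0139],[0,0,0]]])

```text
clock: 10.3
tcp_pos: [0.5991, -0.0332, 0.0795]
eef_rot: [0.935, 0.08, 0.343, -0.03]
contact_force: [-0.1, -0.2, 0.3]
gripper_width: 0.499
finger_force: 0.0
```

Emit:
carry_out(motion=[[0,[0,0,0],[0,0,0]],[0,[0,0,0],[0,0,0]],[-0.4,[0,0,0],[0,0,0]],[-1,[0,0,0],[0,0,0]],[-1,[0,0,0],[0,0,0]],[-1,[0,0,0],[0,0,0]],[-1,[0,0,0],[0,0,0]],[-1,[0,0,0],[0,0,0]]])

```text
clock: 10.97
tcp_pos: [0.5972, -0.0337, 0.0793]
eef_rot: [0.936, 0.08, 0.342, -0.029]
contact_force: [-7.4, 0.9, 9.1]
gripper_width: 0.287
finger_force: 59.0
```

```bash
cat >> h.py <<'E'
PV=(-.0855,-.068)
def tog():
    from workcell import state
    s=state();r=R.from_quat(s['eef_rot']);g=s['tcp_pos']-.019*r.as_matrix()[:,2]-hinge
    u,v,w=g@up,g@yb,g@n;du,dw=u-PV[0],w-PV[1];z=r.as_matrix()[:,2]
    print('clock',round(s['clock'],2),'F up,y,n',[round(float(s['contact_force']@k),1) for k in(up,yb,n)],'w',round(s['gripper_width'],3),'ff',round(s['finger_force'],1),'u,v,n',u.round(4),v.round(4),w.round(4),'toggle ang deg',np.degrees(np.arctan2(du,dw)).round(1),'rad',np.hypot(du,dw).round(4),'tilt',np.degrees(np.arctan2(z@xb,-z@zb)).round(1))
def swing(way,g=-1):
    "way: list of (ang deg, radius, tilt, rows); first is the start"
    a0,r0,t0,_=way[0]
    for a1,r1,t1,N in way[1:]:
        T=[]
        for i in range(N+1):
            f=i/N;a=np.radians(a0+(a1-a0)*f);r=r0+(r1-r0)*f;q=Rt(t0+(t1-t0)*f)
            T.append((uvn(PV[0]+r*np.sin(a),0,PV[1]+r*np.cos(a))+.019*q.as_matrix()[:,2],q))
        for (p0,q0),(p1,q1) in zip(T,T[1:]):
            print([g,[float(x) for x in q0.inv().apply(p1-p0).round(4)],[float(x) for x in (q0.inv()*q1).as_rotvec().round(4)]])
        a0,r0,t0=a1,r1,t1;print('--')
E
python3 - <<'E'
from h import *
tog()
swing([(-22,.056,40,0),(-22,.0665,40,8),(22,.0665,48,24),(22,.056,48,8)])
E
```

```text
clock 10.97 F up,y,n [-1.6, 2.1, 11.4] w 0.287 ff 59.0 u,v,n -0.1009 -0.0 -0.0105 toggle ang deg -15.0 rad 0.0595 tilt 40.2
[-1, [-0.0003, 0.0, -0.0013], [0.0, 0.0, 0.0]]
[-1, [-0.0003, -0.0, -0.0013], [0.0, 0.0, 0.0]]
[-1, [-0.0003, 0.0, -0.0013], [0.0, 0.0, 0.0]]
[-1, [-0.0003, 0.0, -0.0013], [0.0, 0.0, 0.0]]
[-1, [-0.0003, 0.0, -0.0013], [0.0, 0.0, 0.0]]
[-1, [-0.0003, -0.0, -0.0013], [0.0, 0.0, 0.0]]
[-1, [-0.0003, 0.0, -0.0013], [0.0, 0.0, 0.0]]
[-1, [-0.0003, 0.0, -0.0013], [0.0, 0.0, 0.0]]
--
[-1, [0.0022, 0.0, -0.0004], [0.0, 0.0058, 0.0]]
[-1, [0.0022, -0.0, -0.0003], [0.0, 0.0058, 0.0]]
[-1, [0.0022, 0.0, -0.0003], [0.0, 0.0058, 0.0]]
[-1, [0.0022, -0.0, -0.0002], [-0.0, 0.0058, -0.0]]
[-1, [0.0022, 0.0, -0.0001], [-0.0, 0.0058, 0.0]]
[-1, [0.0022, -0.0, -0.0], [0.0, 0.0058, -0.0]]
[-1, [0.0022, -0.0, 0.0001], [0.0, 0.0058, 0.0]]
[-1, [0.0022, -0.0, 0.0002], [0.0, 0.0058, 0.0]]
[-1, [0.0022, -0.0, 0.0002], [0.0, 0.0058, 0.0]]
[-1, [0.0022, 0.0, 0.0003], [-0.0, 0.0058, 0.0]]
[-1, [0.0022, 0.0, 0.0004], [0.0, 0.0058, -0.0]]
[-1, [0.0022, -0.0, 0.0005], [0.0, 0.0058, -0.0]]
[-
[... 256 characters left out ...]
2, 0.0, 0.0009], [0.0, 0.0058, 0.0]]
[-1, [0.002, 0.0, 0.001], [0.0, 0.0058, 0.0]]
[-1, [0.002, -0.0, 0.0011], [-0.0, 0.0058, -0.0]]
[-1, [0.0019, -0.0, 0.0011], [0.0, 0.0058, -0.0]]
[-1, [0.0019, -0.0, 0.0012], [0.0, 0.0058, 0.0]]
[-1, [0.0018, 0.0, 0.0013], [0.0, 0.0058, 0.0]]
[-1, [0.0018, 0.0, 0.0013], [-0.0, 0.0058, 0.0]]
--
[-1, [-0.0008, -0.0, 0.001], [0.0, 0.0, 0.0]]
[-1, [-0.0008, -0.0, 0.001], [0.0, 0.0, 0.0]]
[-1, [-0.0008, 0.0, 0.001], [0.0, 0.0, 0.0]]
[-1, [-0.0008, -0.0, 0.001], [0.0, 0.0, 0.0]]
[-1, [-0.0008, -0.0, 0.001], [0.0, 0.0, 0.0]]
[-1, [-0.0008, -0.0, 0.001], [0.0, 0.0, 0.0]]
[-1, [-0.0008, 0.0, 0.001], [0.0, 0.0, 0.0]]
[-1, [-0.0008, -0.0, 0.001], [0.0, 0.0, 0.0]]
--
```

Emit:
carry_out(motion=[[-1,[-0.0003,0,-0.0016],[0,0,0]],[-1,[-0.0003,0,-0.0016],[0,0,0]],[-1,[-0.0003,0,-0.0016],[0,0,0]],[-1,[-0.0003,0,-0.0016],[0,0,0]],[-1,[-0.0003,0,-0.0016],[0,0,0]],[-1,[-0.0003,0,-0.0016],[0,0,0]],[-1,[-0.0003,0,-0.0016],[0,0,0]],[-1,[0,0,0],[0,0,0]]])

```text
clock: 11.63
tcp_pos: [0.5894, -0.0349, 0.0863]
eef_rot: [0.936, 0.08, 0.342, -0.029]
contact_force: [20.9, 2.6, -17.8]
gripper_width: 0.286
finger_force: 64.5
```

```bash
python3 - <<'E'
from h import *
tog()
E
```

```text
clock 11.63 F up,y,n [9.4, -1.0, -25.9] w 0.286 ff 64.5 u,v,n -0.1043 0.0001 -0.0005 toggle ang deg -15.5 rad 0.07 tilt 40.2
```

```bash
python3 - <<'E'
from h import *
swing([(-20,.0665,40,0),(-20,.065,40,1),(23,.065,46,23)])
E
```

```text
[-1, [0.0003, -0.0, 0.0015], [0.0, 0.0, 0.0]]
--
[-1, [0.0022, 0.0, -0.0003], [0.0, 0.0046, 0.0]]
[-1, [0.0022, -0.0, -0.0003], [0.0, 0.0046, 0.0]]
[-1, [0.0022, 0.0, -0.0002], [0.0, 0.0046, 0.0]]
[-1, [0.0022, -0.0, -0.0001], [-0.0, 0.0046, 0.0]]
[-1, [0.0022, 0.0, -0.0], [0.0, 0.0046, -0.0]]
[-1, [0.0022, 0.0, 0.0001], [-0.0, 0.0046, -0.0]]
[-1, [0.0022, -0.0, 0.0001], [0.0, 0.0046, -0.0]]
[-1, [0.0022, -0.0, 0.0002], [0.0, 0.0046, -0.0]]
[-1, [0.0022, 0.0, 0.0003], [-0.0, 0.0046, 0.0]]
[-1, [0.0022, 0.0, 0.0004], [0.0, 0.0046, 0.0]]
[-1, [0.0022, -0.0, 0.0004], [0.0, 0.0046, 0.0]]
[-1, [0.0021, -0.0, 0.0005], [-0.0, 0.0046, -0.0]]
[-1, [0.0021, 0.0, 0.0006], [0.0, 0.0046, 0.0]]
[-1, [0.0021, -0.0, 0.0007], [0.0, 0.0046, -0.0]]
[-1, [0.0021, 0.0, 0.0008], [-0.0, 0.0046, 0.0]]
[-1, [0.002, -0.0, 0.0008], [0.0, 0.0046, -0.0]]
[-1, [0.002, -0.0, 0.0009], [0.0, 0.0046, 0.0]]
[-1, [0.002, 0.0, 0.001], [-0.0, 0.0046, -0.0]]
[-1, [0.0019, 0.0, 0.001], [0.0, 0.0046, 0.0]]
[-1, [0.0019, -0.0, 0.0011], [-0.0, 0.0046, 0.0]]
[-1, [0.0019, 0.0, 0.0012], [0.0, 0.0046, -0.0]]
[-1, [0.0018, -0.0, 0.0012], [-0.0, 0.0046, -0.0]]
[-1, [0.0018, 0.0, 0.0013], [0.0, 0.0046, 0.0]]
--
```

Emit:
carry_out(motion=[[-1,[0.0003,0,0.0015],[0,0,0]],[-1,[0.0022,0,-0.0003],[0,0.0046,0]],[-1,[0.0022,0,-0.0003],[0,0.0046,0]],[-1,[0.0022,0,-0.0002],[0,0.0046,0]],[-1,[0.0022,0,-0.0001],[0,0.0046,0]],[-1,[0.0022,0,0],[0,0.0046,0]],[-1,[0.0022,0,0.0001],[0,0.0046,0]],[-1,[0.0022,0,0.0001],[0,0.0046,0]]])

```text
clock: 12.3
tcp_pos: [0.5999, -0.0331, 0.0943]
eef_rot: [0.93, 0.08, 0.356, -0.03]
contact_force: [1.8, 1.8, -12.2]
gripper_width: 0.283
finger_force: 62.2
```

```bash
python3 - <<'E'
from h import *
tog()
E
```

```text
clock 12.3 F up,y,n [-4.3, 1.5, -11.6] w 0.283 ff 62.2 u,v,n -0.0916 0.0001 0.001 toggle ang deg -5.0 rad 0.0693 tilt 41.9
```

Emit:
carry_out(motion=[[-1,[0.0022,0,-0.0002],[0,0.0046,0]],[-1,[0.0022,0,-0.0001],[0,0.0046,0]],[-1,[0.0022,0,0],[0,0.0046,0]],[-1,[0.0022,0,0.0001],[0,0.0046,0]],[-1,[0.0021,0,0.0004],[0,0.0046,0]],[-1,[0.0021,0,0.0006],[0,0.0046,0]],[-1,[0.0021,0,0.0007],[0,0.0046,0]],[-1,[0.0021,0,0.0008],[0,0.0046,0]]])

```text
clock: 12.97
tcp_pos: [0.6142, -0.0306, 0.1048]
eef_rot: [0.924, 0.079, 0.374, -0.032]
contact_force: [-0.5, 0.1, -11.8]
gripper_width: 0.278
finger_force: 59.1
```

```bash
python3 - <<'E'
from h import *
tog()
E
```

```text
clock 12.97 F up,y,n [-6.3, 0.2, -9.9] w 0.278 ff 59.1 u,v,n -0.0744 0.0002 0.0026 toggle ang deg 8.9 rad 0.0715 tilt 44.1
```

Emit:
carry_out(motion=[[-1,[0.002,0,0.0009],[0,0.0046,0]],[-1,[0.002,0,0.001],[0,0.0046,0]],[-1,[0.002,0,0.001],[0,0.0046,0]],[-1,[0.0019,0,0.0011],[0,0.0046,0]],[-1,[0.0019,0,0.0012],[0,0.0046,0]],[-1,[0.0019,0,0.0012],[0,0.0046,0]],[-1,[0.0018,0,0.0012],[0,0.0046,0]],[-1,[0.0018,0,0.0013],[0,0.0046,0]]])

```text
clock: 13.63
tcp_pos: [0.631, -0.0283, 0.1151]
eef_rot: [0.918, 0.08, 0.386, -0.036]
contact_force: [-1.6, 7.6, -10.9]
gripper_width: 0.265
finger_force: 58.9
```

```bash
python3 - <<'E'
from h import *
tog()
from workcell import *
m=camera_model('wrist');p,d=camera('wrist');cv2.imwrite('pics/w4.png',p[180:420,160:480,::-1].repeat(2,0).repeat(2,1))
E
```

```text
clock 13.63 F up,y,n [-5.7, 7.7, -9.3] w 0.265 ff 58.9 u,v,n -0.055 -0.0004 0.003 toggle ang deg 23.2 rad 0.0772 tilt 45.6
```

View pics/w4.png

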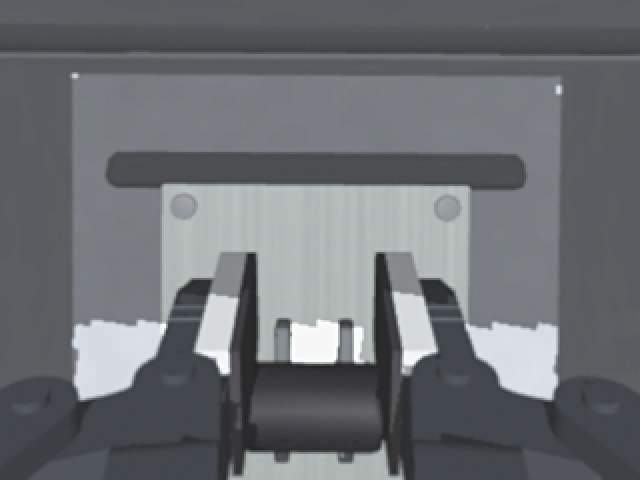

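The crop shows the head still between the pads, at about (315,405), with the ridge rails at (282,340) and (345,340). The grasp radius grew, so I measure where the head actually is.

```bash
cat >> h.py <<'E'
def head():
    from workcell import camera,camera_model,state
    m=camera_model('wrist');p,d=camera('wrist');C=cloud(d,m)-hinge;u,v,w=C@up,C@yb,C@n
    k=(abs(v)<.011)&(u>-.13)&(u<-.02)&(w<.02)&(w>-.035)&(d>0)&(p.max(2)<90)
    U,W=u[k],w[k]
    # fit circle radius 8 mm
    from scipy.optimize import least_squares
    e=C*0+0
    o=R.from_quat(m['orientation']).inv()
    f=lambda c:np.hypot(U-c[0],W-c[1])-.008
    s=least_squares(f,[np.median(U)+.0,np.median(W)-.006],loss='soft_l1',f_scale=.001)
    a,b=s.x[0]-PV[0],s.x[1]-PV[1]
    print('head',k.sum(),np.percentile(U,[1,50,99]).round(4),np.percentile(W,[1,50,99]).round(4),'centre',s.x.round(4),'ang',np.degrees(np.arctan2(a,b)).round(1),'rad',np.hypot(a,b).round(4),'res',np.abs(f(s.x)).mean().round(5))
E
python3 - <<'E'
from h import *
tog();head()
E
```

```text
clock 13.68 F up,y,n [-5.9, 7.0, -10.0] w 0.263 ff 58.9 u,v,n -0.0545 -0.0005 0.003 toggle ang deg 23.5 rad 0.0775 tilt 45.6
head 2327 [-0.0751 -0.0652 -0.0608] [-0.0083 -0.0012  0.0172] centre [-0.069  -0.0077] ang 15.3 rad 0.0625 res 0.00075
```

The head slid in the pads, to about 15° past the middle. I let go here, measure and regrip it centrally, so the tool can rotate together with the toggle over the last stretch.

Emit:
carry_out(motion=[[-0.3,[0,0,0],[0,0,0]],[-0.1,[0,0,0],[0,0,0]],[0,[0,0,0],[0,0,0]],[0,[0,0,0],[0,0,0]],[0,[0,0,0],[0,0,0]],[0,[0,0,0],[0,0,0]],[0,[0,0,0],[0,0,0]],[0,[0,0,0],[0,0,0]]])

```text
clock: 14.4
tcp_pos: [0.6312, -0.0298, 0.1154]
eef_rot: [0.918, 0.079, 0.386, -0.035]
contact_force: [-0.5, -0.1, -0.4]
gripper_width: 0.501
finger_force: 0.0
```

```bash
python3 - <<'E'
from h import *
tog();head()
E
```

```text
clock 14.4 F up,y,n [-0.6, 0.0, -0.1] w 0.501 ff 0.0 u,v,n -0.055 -0.002 0.0032 toggle ang deg 23.2 rad 0.0774 tilt 45.6
head 1924 [-0.0759 -0.0661 -0.0617] [-0.0177 -0.011  -0.0085] centre [-0.0697 -0.0175] ang 17.4 rad 0.0529 res 0.00042
```

The head is home (radius ≈ 53–55 mm) at about +17°. That is behind the on-side ridge but still within its play. I regrip it centrally and ease it to the end stop.

```bash
python3 - <<'E'
from h import *
plan([(uvn(-.0697,0.0005,-.0145),50,7)],0)
swing([(17,.055,50,0),(23,.055,44,8)])
E
```

```text
clock 14.45 F [-0.4  0.2 -0.3] w 0.499 ff 0.0
[0, [-0.0025, -0.0003, 0.0019], [-0.0007, 0.0109, 0.0002]] 
[0, [-0.0025, -0.0003, 0.0018], [-0.0007, 0.0109, 0.0002]] 
[0, [-0.0025, -0.0003, 0.0018], [-0.0007, 0.0109, 0.0002]] 
[0, [-0.0026, -0.0003, 0.0018], [-0.0007, 0.0109, 0.0002]] 
[0, [-0.0026, -0.0003, 0.0017], [-0.0007, 0.0109, 0.0002]] 
[0, [-0.0026, -0.0003, 0.0017], [-0.0007, 0.0109, 0.0002]] 
[0, [-0.0026, -0.0003, 0.0017], [-0.0007, 0.0109, 0.0002]] 
--
[-1, [0.0003, 0.0, 0.0004], [0.0, -0.0131, 0.0]]
[-1, [0.0003, -0.0, 0.0004], [-0.0, -0.0131, -0.0]]
[-1, [0.0003, 0.0, 0.0004], [0.0, -0.0131, -0.0]]
[-1, [0.0003, 0.0, 0.0004], [0.0, -0.0131, -0.0]]
[-1, [0.0003, -0.0, 0.0004], [-0.0, -0.0131, 0.0]]
[-1, [0.0003, 0.0, 0.0004], [0.0, -0.0131, -0.0]]
[-1, [0.0003, 0.0, 0.0004], [0.0, -0.0131, -0.0]]
[-1, [0.0003, -0.0, 0.0004], [0.0, -0.0131, -0.0]]
--
```

Emit:
carry_out(motion=[[0,[-0.0025,-0.0003,0.0019],[-0.0007,0.011,0]],[0,[-0.0025,-0.0003,0.0018],[-0.0007,0.011,0]],[0,[-0.0025,-0.0003,0.0018],[-0.0007,0.011,0]],[0,[-0.0026,-0.0003,0.0018],[-0.0007,0.011,0]],[0,[-0.0026,-0.0003,0.0017],[-0.0007,0.011,0]],[0,[-0.0026,-0.0003,0.0017],[-0.0007,0.011,0]],[0,[-0.0026,-0.0003,0.0017],[-0.0007,0.011,0]],[0,[0,0,0],[0,0,0]]])

```text
clock: 15.12
tcp_pos: [0.6264, -0.0386, 0.1237]
eef_rot: [0.913, 0.082, 0.398, -0.044]
contact_force: [0.2, 0.1, 0.5]
gripper_width: 0.497
finger_force: 0.0
```

Emit:
carry_out(motion=[[-0.3,[0,0,0],[0,0,0]],[-0.5,[0,0,0],[0,0,0]],[-1,[0,0,0],[0,0,0]],[-1,[0,0,0],[0,0,0]],[-1,[0,0,0],[0,0,0]],[-1,[0,0,0],[0,0,0]],[-1,[0,0,0],[0,0,0]],[-1,[0,0,0],[0,0,0]]])

```text
clock: 15.78
tcp_pos: [0.6265, -0.0378, 0.1238]
eef_rot: [0.913, 0.083, 0.398, -0.044]
contact_force: [0.4, 1.3, -0.1]
gripper_width: -0.001
finger_force: 0.0
```

```bash
python3 - <<'E'
from h import *
tog();head()
E
```

```text
clock 15.78 F up,y,n [0.5, 1.2, -0.4] w -0.001 ff 0.0 u,v,n -0.0565 -0.0094 0.0133 toggle ang deg 19.6 rad 0.0863 tilt 47.2
head 672 [-0.0658 -0.0491 -0.0429] [-0.0157  0.0102  0.0199] centre [-0.0547  0.0085] ang 21.9 rad 0.0825 res 0.00369
```

```bash
python3 - <<'E'
from h import *
from workcell import state
print(state()['q'].round(3))
plan([(uvn(-.075,0.0,.03),38,8)],-1)
E
```

```text
[ 1.281  0.206 -1.188  2.277 -1.497  0.085  0.25 ]
clock 15.83 F [ 1.6 -0.2 -0.3] w 0.005 ff 0.0
[-1, [-0.002, -0.0012, -0.0027], [-0.0029, -0.0201, 0.0004]] 
[-1, [-0.002, -0.0012, -0.0026], [-0.0029, -0.0201, 0.0004]] 
[-1, [-0.0021, -0.0012, -0.0026], [-0.0029, -0.0201, 0.0004]] 
[-1, [-0.0021, -0.0012, -0.0026], [-0.0029, -0.0201, 0.0004]] 
[-1, [-0.0022, -0.0012, -0.0025], [-0.0029, -0.0201, 0.0004]] 
[-1, [-0.0022, -0.0012, -0.0025], [-0.0029, -0.0201, 0.0004]] 
[-1, [-0.0023, -0.0011, -0.0024], [-0.0029, -0.0201, 0.0004]] 
[-1, [-0.0023, -0.0011, -0.0024], [-0.0029, -0.0201, 0.0004]] 
--
```

The arm hit a wrist limit at this tilt (q5 and q6), so the regrip missed and touched nothing. I'll go back to a tilt of about 35° and nudge the head up-slope from its lower side with shut fingers.

```bash
python3 - <<'E'
from h import *
plan([(uvn(-.065,0.0,.04),40,7),(uvn(-.0947,0,.03),35,6),(uvn(-.0947,0,-.005),35,6)],-1)
E
```

```text
clock 15.83 F [ 1.6 -0.2 -0.3] w 0.005 ff 0.0
[-1, [-0.0004, -0.0014, -0.004], [-0.0034, -0.0179, 0.0004]] 
[-1, [-0.0004, -0.0014, -0.004], [-0.0034, -0.0179, 0.0004]] 
[-1, [-0.0005, -0.0014, -0.004], [-0.0034, -0.0179, 0.0004]] 
[-1, [-0.0006, -0.0013, -0.004], [-0.0034, -0.0179, 0.0004]] 
[-1, [-0.0007, -0.0013, -0.004], [-0.0034, -0.0179, 0.0004]] 
[-1, [-0.0007, -0.0013, -0.004], [-0.0034, -0.0179, 0.0004]] 
[-1, [-0.0008, -0.0013, -0.004], [-0.0034, -0.0179, 0.0004]] 
--
[-1, [-0.0054, 0.0, 0.0008], [0.0, -0.0145, 0.0]] 
[-1, [-0.0054, -0.0, 0.0008], [0.0, -0.0145, 0.0]] 
[-1, [-0.0054, -0.0, 0.0009], [0.0, -0.0145, 0.0]] 
[-1, [-0.0054, 0.0, 0.001], [0.0, -0.0145, 0.0]] 
[-1, [-0.0054, 0.0, 0.0011], [0.0, -0.0145, 0.0]] 
[-1, [-0.0054, 0.0, 0.0012], [0.0, -0.0145, 0.0]] 
--
[-1, [-0.0005, 0.0, 0.0058], [0.0, 0.0, 0.0]] 
[-1, [-0.0005, 0.0, 0.0058], [0.0, 0.0, 0.0]] 
[-1, [-0.0005, 0.0, 0.0058], [0.0, 0.0, 0.0]] 
[-1, [-0.0005, 0.0, 0.0058], [0.0, 0.0, 0.0]] 
[-1, [-0.0005, 0.0, 0.0058], [0.0, 0.0, 0.0]] 
[-1, [-0.0005, 0.0, 0.0058], [0.0, 0.0, 0.0]] 
--
```

Emit:
carry_out(motion=[[-1,[-0.0004,-0.0014,-0.004],[-0.0034,-0.018,0]],[-1,[-0.0004,-0.0014,-0.004],[-0.0034,-0.018,0]],[-1,[-0.0005,-0.0014,-0.004],[-0.0034,-0.018,0]],[-1,[-0.0006,-0.0013,-0.004],[-0.0034,-0.018,0]],[-1,[-0.0007,-0.0013,-0.004],[-0.0034,-0.018,0]],[-1,[-0.0007,-0.0013,-0.004],[-0.0034,-0.018,0]],[-1,[-0.0008,-0.0013,-0.004],[-0.0034,-0.018,0]],[-1,[0,0,0],[0,0,0]]])

```text
clock: 16.5
tcp_pos: [0.6032, -0.0323, 0.1419]
eef_rot: [0.936, 0.081, 0.341, -0.028]
contact_force: [0.6, 0.4, -0.8]
gripper_width: -0.003
finger_force: 0.0
```

Emit:
carry_out(motion=[[-1,[-0.0054,0,0.0008],[0,-0.0145,0]],[-1,[-0.0054,0,0.0008],[0,-0.0145,0]],[-1,[-0.0054,0,0.0009],[0,-0.0145,0]],[-1,[-0.0054,0,0.001],[0,-0.0145,0]],[-1,[-0.0054,0,0.0011],[0,-0.0145,0]],[-1,[-0.0054,0,0.0012],[0,-0.0145,0]],[-1,[0,0,0],[0,0,0]],[-1,[0,0,0],[0,0,0]]])

```text
clock: 17.17
tcp_pos: [0.5812, -0.0365, 0.1162]
eef_rot: [0.95, 0.082, 0.3, -0.025]
contact_force: [-0.5, 0.5, 0.4]
gripper_width: -0.002
finger_force: 0.0
```

```bash
python3 - <<'E'
from h import *
from workcell import state
tog();head();print(state()['q'].round(2))
plan([(uvn(-.0947,0,-.005),35,6)],-1)
E
```

```text
clock 17.17 F up,y,n [-0.2, 0.6, 0.6] w -0.002 ff 0.0 u,v,n -0.0948 -0.0 0.0297 toggle ang deg -5.4 rad 0.0982 tilt 35.0
head 1961 [-0.088  -0.0687 -0.062 ] [-0.0175 -0.0106  0.0194] centre [-0.07   -0.0174] ang 17.1 rad 0.0529 res 0.00259
[ 0.87  0.02 -0.79  2.24 -0.43  0.31 -0.94]
clock 17.22 F [-0.5 -0.3 -0.3] w 0.001 ff 0.0
[-1, [-0.0005, -0.0, 0.0058], [0.0, -0.0002, 0.0004]] 
[-1, [-0.0005, -0.0, 0.0058], [0.0, -0.0002, 0.0004]] 
[-1, [-0.0005, -0.0, 0.0058], [0.0, -0.0002, 0.0004]] 
[-1, [-0.0005, -0.0, 0.0058], [0.0, -0.0002, 0.0004]] 
[-1, [-0.0005, -0.0, 0.0058], [0.0, -0.0002, 0.0004]] 
[-1, [-0.0005, -0.0, 0.0058], [0.0, -0.0002, 0.0004]] 
--
```

Emit:
carry_out(motion=[[-1,[-0.0005,0,0.0058],[0,0,0]],[-1,[-0.0005,0,0.0058],[0,0,0]],[-1,[-0.0005,0,0.0058],[0,0,0]],[-1,[-0.0005,0,0.0058],[0,0,0]],[-1,[-0.0005,0,0.0058],[0,0,0]],[-1,[-0.0005,0,0.0058],[0,0,0]],[-1,[0,0,0],[0,0,0]],[-1,[0,0,0],[0,0,0]]])

```text
clock: 17.88
tcp_pos: [0.5985, -0.0334, 0.0861]
eef_rot: [0.95, 0.082, 0.3, -0.025]
contact_force: [0.9, 0.7, 0.1]
gripper_width: -0.001
finger_force: 0.0
```

Emit:
carry_out(motion=[[-1,[0.0012,0,0.0001],[0,0,0]],[-1,[0.0012,0,0.0001],[0,0,0]],[-1,[0.0012,0,0.0001],[0,0,0]],[-1,[0.0012,0,0.0001],[0,0,0]],[-1,[0.0012,0,0.0001],[0,0,0]],[-1,[0.0012,0,0.0001],[0,0,0]],[-1,[0.0012,0,0.0001],[0,0,0]],[-1,[0.0012,0,0.0001],[0,0,0]]])

```text
clock: 18.55
tcp_pos: [0.6066, -0.0323, 0.0909]
eef_rot: [0.95, 0.082, 0.3, -0.025]
contact_force: [-0.5, 0.7, -1.6]
gripper_width: 0.0
finger_force: 0.5
```

```bash
python3 - <<'E'
from h import *
tog();head()
E
```

```text
clock 18.55 F up,y,n [-1.1, 0.8, -1.2] w 0.0 ff 0.5 u,v,n -0.0852 -0.0001 -0.005 toggle ang deg 0.3 rad 0.063 tilt 35.0
head 4853 [-0.0972 -0.072  -0.0584] [-0.0181 -0.0107  0.0198] centre [-0.0711 -0.004 ] ang 12.7 rad 0.0656 res 0.00636
```

Emit:
carry_out(motion=[[-1,[0.0012,0,0.0001],[0,0,0]],[-1,[0.0012,0,0.0001],[0,0,0]],[-1,[0.0012,0,0.0001],[0,0,0]],[-1,[0,0,0],[0,0,0]],[-1,[0,0,0],[0,0,0]],[-1,[0,0,0],[0,0,0]],[-1,[0,0,0],[0,0,0]],[-1,[0,0,0],[0,0,0]]])

```text
clock: 19.27
tcp_pos: [0.6082, -0.0319, 0.0915]
eef_rot: [0.951, 0.081, 0.298, -0.025]
contact_force: [-6.6, -0.7, -0.8]
gripper_width: -0.0
finger_force: 3.1
```

```bash
python3 - <<'E'
from h import *
tog();head()
E
```

```text
clock 19.27 F up,y,n [-6.1, 0.4, 2.6] w -0.0 ff 3.1 u,v,n -0.0833 -0.0001 -0.0053 toggle ang deg 2.0 rad 0.0627 tilt 34.8
head 4935 [-0.095 -0.071 -0.057] [-0.0193 -0.0112  0.0197] centre [-0.0694 -0.0044] ang 14.2 rad 0.0656 res 0.00655
```

At the stop: 6 N, head ≈ +22°. Backing off and retracting.

Emit:
carry_out(motion=[[-1,[-0.002,0,0],[0,0,0]],[-1,[-0.003,0,0],[0,0,0]],[-1,[-0.003,0,0],[0,0,0]],[-1,[-0.002,0,-0.006],[0,0,0]],[-1,[0,0,-0.02],[0,0,0]],[-1,[0,0,-0.03],[0,0,0]],[-1,[0,0,-0.02],[0,0,0]],[-1,[0,0,-0.01],[0,0,0]]])

```text
clock: 19.98
tcp_pos: [0.5531, -0.042, 0.1599]
eef_rot: [0.95, 0.081, 0.301, -0.024]
contact_force: [0.9, -0.2, -0.3]
gripper_width: 0.0
finger_force: 0.0
```

```bash
python3 - <<'E'
from h import *
from workcell import *
tog();head()
m=camera_model('wrist');p,d=camera('wrist');C=cloud(d,m)-hinge;u,v,w=C@up,C@yb,C@n
k3=(d>0)&(abs(v)<.06)&(w>.03)&(w<.15)&(u>-.03)&(u<.03);f=np.polyfit(w[k3],u[k3],1);print('flap',k3.sum(),f,'guard',np.pi/2+np.arctan(f[0]))
E
```

```text
clock 19.98 F up,y,n [0.6, -0.3, -0.7] w 0.0 ff 0.0 u,v,n -0.0977 -0.0007 0.0819 toggle ang deg -4.7 rad 0.1504 tilt 35.2
head 1114 [-0.0725 -0.0643 -0.0575] [-0.0181 -0.0122 -0.01  ] centre [-0.0653 -0.0192] ang 22.5 rad 0.0528 res 0.00043
flap 29214 [ 0.06447621 -0.00071443] guard 1.635183410751665
```

Toggle reads +22.5° with the head home, so it is locked on. The guard is still at its stop. Next I go back to the tab.

```bash
python3 - <<'E'
from h import *
a=np.arctan2(.029,.127)+1.64;t=uvn(-.13027*np.cos(a),0,.13027*np.sin(a));b=-Rt(12).as_matrix()[:,2]
plan([(uvn(-.05,0,.235),20,7),(t+.09*b,12,8),(t,12,7)],0)
E
```

```text
clock 20.08 F [ 0.1 -0.4 -0.5] w -0.003 ff 0.0
[0, [0.0081, -0.0001, -0.0213], [0.0007, -0.0378, 0.0004]] 
[0, [0.0072, -0.0001, -0.0216], [0.0007, -0.0378, 0.0004]] 
[0, [0.0064, -0.0001, -0.0219], [0.0007, -0.0378, 0.0004]] 
[0, [0.0056, -0.0001, -0.0221], [0.0007, -0.0378, 0.0004]] 
[0, [0.0047, -0.0001, -0.0223], [0.0007, -0.0378, 0.0004]] 
[0, [0.0039, -0.0002, -0.0225], [0.0007, -0.0378, 0.0004]] 
[0, [0.003, -0.0002, -0.0226], [0.0007, -0.0378, 0.0004]] 
--
[0, [0.0144, -0.0, 0.0005], [0.0, -0.0175, -0.0]] 
[0, [0.0144, -0.0, 0.0003], [0.0, -0.0175, -0.0]] 
[0, [0.0144, -0.0, 0.0], [0.0, -0.0175, -0.0]] 
[0, [0.0144, -0.0, -0.0002], [0.0, -0.0175, -0.0]] 
[0, [0.0144, -0.0, -0.0005], [0.0, -0.0175, -0.0]] 
[0, [0.0144, -0.0, -0.0007], [0.0, -0.0175, -0.0]] 
[0, [0.0144, -0.0, -0.001], [0.0, -0.0175, -0.0]] 
[0, [0.0144, -0.0, -0.0013], [0.0, -0.0175, -0.0]] 
--
[0, [-0.0, -0.0, 0.0129], [0.0, 0.0, 0.0]] 
[0, [-0.0, -0.0, 0.0129], [0.0, 0.0, 0.0]] 
[0, [-0.0, -0.0, 0.0129], [0.0, 0.0, 0.0]] 
[0, [-0.0, -0.0, 0.0129], [0.0, 0.0, 0.0]] 
[0, [-0.0, -0.0, 0.0129], [0.0, 0.0, 0.0]] 
[0, [-0.0, -0.0, 0.0129], [0.0, 0.0, 0.0]] 
[0, [-0.0, -0.0, 0.0129], [0.0, 0.0, 0.0]] 
--
```

Emit:
carry_out(motion=[[0,[0.0081,0,-0.0213],[0.0007,-0.0378,0]],[0,[0.0072,0,-0.0216],[0.0007,-0.0378,0]],[0,[0.0064,0,-0.022],[0.0007,-0.0378,0]],[0,[0.0056,0,-0.022],[0.0007,-0.0378,0]],[0,[0.0047,0,-0.0223],[0.0007,-0.0378,0]],[0,[0.0039,-0.0002,-0.0225],[0.0007,-0.0378,0]],[0,[0.003,-0.0002,-0.0226],[0.0007,-0.0378,0]],[0,[0,0,0],[0,0,0]]])

```text
clock: 20.75
tcp_pos: [0.5164, -0.0481, 0.3164]
eef_rot: [0.981, 0.085, 0.173, -0.015]
contact_force: [1.6, 0.3, 0.7]
gripper_width: 0.498
finger_force: 0.0
```

Emit:
carry_out(motion=[[0,[0.0144,0,0.0005],[0,-0.0175,0]],[0,[0.0144,0,0.0003],[0,-0.0175,0]],[0,[0.0144,0,0],[0,-0.0175,0]],[0,[0.0144,0,-0.0002],[0,-0.0175,0]],[0,[0.0144,0,-0.0005],[0,-0.0175,0]],[0,[0.0144,0,-0.0007],[0,-0.0175,0]],[0,[0.0144,0,-0.001],[0,-0.0175,0]],[0,[0.0144,0,-0.0013],[0,-0.0175,0]]])

```text
clock: 21.42
tcp_pos: [0.6238, -0.0289, 0.3461]
eef_rot: [0.991, 0.085, 0.102, -0.011]
contact_force: [-1.1, -0.7, 0.4]
gripper_width: 0.503
finger_force: 0.0
```

Emit:
carry_out(motion=[[0,[0,0,0],[0,0,0]],[0,[0,0,0],[0,0,0]],[0,[0,0,0],[0,0,0]],[0,[0,0,0],[0,0,0]],[0,[0,0,0],[0,0,0]],[0,[0,0,0],[0,0,0]],[0,[0,0,0],[0,0,0]],[0,[0,0,0],[0,0,0]]])

```text
clock: 22.08
tcp_pos: [0.6219, -0.0292, 0.3476]
eef_rot: [0.991, 0.086, 0.103, -0.01]
contact_force: [-0.4, 0.8, -0.4]
gripper_width: 0.499
finger_force: 0.0
```

```bash
python3 - <<'E'
from h import *
from workcell import *
tog()
a=np.arctan2(.029,.127)+1.64;t=uvn(-.13027*np.cos(a),0,.13027*np.sin(a))
m=camera_model('wrist');p,d=camera('wrist');cv2.imwrite('pics/w5.png',p[:,:,::-1])
c=R.from_quat(m['orientation']).inv().apply(t-m['eye']);print(c,m['fx']*c[0]/c[2]+m['cx'],m['fy']*c[1]/c[2]+m['cy'])
plan([(t,12,8)],0)
E
```

```text
clock 22.08 F up,y,n [-0.5, 0.8, -0.2] w 0.499 ff 0.0 u,v,n 0.0643 0.0002 0.2086 toggle ang deg 28.4 rad 0.3146 tilt 11.9
[0.00072089 0.00922535 0.22301417] 318.79275814026647 265.2903943627652
clock 22.13 F [-0.2 -0.8  0.6] w 0.502 ff 0.0
[0, [0.0001, 0.0001, 0.011], [-0.0003, 0.0003, 0.0004]] 
[0, [0.0001, 0.0001, 0.011], [-0.0003, 0.0003, 0.0004]] 
[0, [0.0001, 0.0001, 0.011], [-0.0003, 0.0003, 0.0004]] 
[0, [0.0001, 0.0001, 0.011], [-0.0003, 0.0003, 0.0004]] 
[0, [0.0001, 0.0001, 0.011], [-0.0003, 0.0003, 0.0004]] 
[0, [0.0001, 0.0001, 0.011], [-0.0003, 0.0003, 0.0004]] 
[0, [0.0001, 0.0, 0.011], [-0.0003, 0.0003, 0.0004]] 
[0, [0.0001, 0.0, 0.011], [-0.0003, 0.0003, 0.0004]] 
--
```

View pics/w5.png

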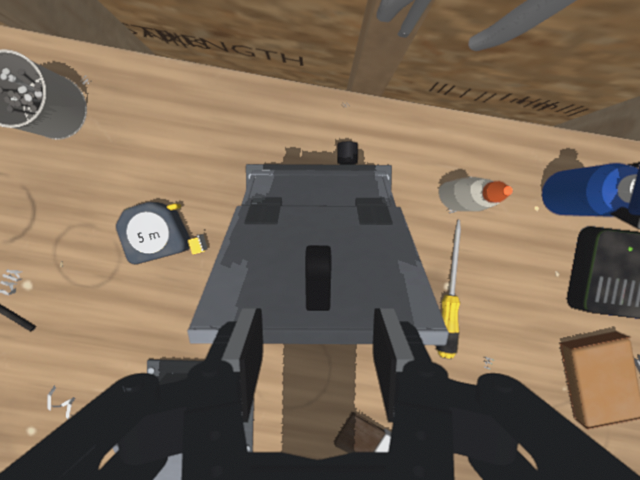

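Wrist view: tab at (318,275), as predicted, between the fingers. Descending and pinching it.

Emit:
carry_out(motion=[[0,[0,0,0.011],[0,0,0]],[0,[0,0,0.011],[0,0,0]],[0,[0,0,0.011],[0,0,0]],[0,[0,0,0.011],[0,0,0]],[0,[0,0,0.011],[0,0,0]],[0,[0,0,0.011],[0,0,0]],[0,[0,0,0.011],[0,0,0]],[0,[0,0,0.011],[0,0,0]]])

```text
clock: 22.8
tcp_pos: [0.64, -0.0255, 0.26]
eef_rot: [0.991, 0.086, 0.102, -0.01]
contact_force: [-0.0, 0.4, -0.3]
gripper_width: 0.5
finger_force: 0.0
```

Emit:
carry_out(motion=[[0,[0,0,0],[0,0,0]],[-0.5,[0,0,0],[0,0,0]],[-1,[0,0,0],[0,0,0]],[-1,[0,0,0],[0,0,0]],[-1,[0,0,0],[0,0,0]],[-1,[0,0,0],[0,0,0]],[-1,[0,0,0],[0,0,0]],[-1,[0,0,0],[0,0,0]]])

```text
clock: 23.47
tcp_pos: [0.6402, -0.026, 0.2621]
eef_rot: [0.991, 0.085, 0.103, -0.01]
contact_force: [-1.3, -2.5, 5.5]
gripper_width: 0.15
finger_force: 60.5
```

```bash
python3 - <<'E'
from h import *
arc(1.64,0.0,48,12,30)
E
```

```text
clock 23.47 F [-1.3 -2.5  5.5] w 0.15 grasp u,v,n 0.0376 0.0003 0.1252 guard est 1.638 rad 0.1308
[-1, [-0.0043, 0.0, 0.0002], [0.0, 0.0065, -0.0]]
[-1, [-0.0043, -0.0, 0.0003], [-0.0, 0.0065, 0.0]]
[-1, [-0.0043, -0.0, 0.0004], [0.0, 0.0065, 0.0]]
[-1, [-0.0043, -0.0, 0.0005], [-0.0, 0.0065, -0.0]]
[-1, [-0.0043, 0.0, 0.0007], [0.0, 0.0065, 0.0]]
[-1, [-0.0043, 0.0, 0.0008], [0.0, 0.0065, -0.0]]
[-1, [-0.0042, -0.0, 0.0009], [0.0, 0.0065, 0.0]]
[-1, [-0.0042, -0.0, 0.001], [0.0, 0.0065, -0.0]]
[-1, [-0.0042, -0.0, 0.0011], [-0.0, 0.0065, 0.0]]
[-1, [-0.0041, 0.0, 0.0013], [0.0, 0.0065, 0.0]]
[-1, [-0.0041, -0.0, 0.0014], [0.0, 0.0065, -0.0]]
[-1, [-0.0041, -0.0, 0.0015], [0.0, 0.0065, 0.0]]
[-1, [-0.004, 0.0, 0.0016], [0.0, 0.0065, -0.0]]
[-1, [-0.004, -0.0, 0.0017], [0.0, 0.0065, 0.0]]
[-1, [-0.0039, -0.0, 0.0018], [-0.0, 0.0065, 0.0]]
[-1, [-0.0039, -0.0, 0.0019], [0.0, 0.0065, -0.0]]
[-1, [-0.0038, 0.0, 0.0021], [-0.0, 0.0065, 0.0]]
[-1, [-0.0038, -0.0, 0.0022], [0.0, 0.0065, -0.0]]
[-1, [-0.0037, 0.0, 0.0023], [-0.0, 0.0065, 0.0]]
[-1, [-0.0036, -0.0, 0.0024], [0.0, 0.0065, -0.0
[... 703 characters left out ...]
[-1, [-0.0024, -0.0, 0.0037], [0.0, 0.0065, 0.0]]
[-1, [-0.0023, 0.0, 0.0038], [-0.0, 0.0065, 0.0]]
[-1, [-0.0022, -0.0, 0.0038], [0.0, 0.0065, -0.0]]
[-1, [-0.0021, 0.0, 0.0039], [-0.0, 0.0065, 0.0]]
[-1, [-0.0019, 0.0, 0.0039], [0.0, 0.0065, 0.0]]
[-1, [-0.0018, -0.0, 0.004], [-0.0, 0.0065, 0.0]]
[-1, [-0.0017, -0.0, 0.004], [0.0, 0.0065, -0.0]]
[-1, [-0.0016, -0.0, 0.0041], [0.0, 0.0065, 0.0]]
[-1, [-0.0015, 0.0, 0.0041], [-0.0, 0.0065, 0.0]]
[-1, [-0.0014, 0.0, 0.0042], [0.0, 0.0065, 0.0]]
[-1, [-0.0013, 0.0, 0.0042], [-0.0, 0.0065, 0.0]]
[-1, [-0.0011, -0.0, 0.0043], [0.0, 0.0065, -0.0]]
[-1, [-0.001, -0.0, 0.0043], [-0.0, 0.0065, 0.0]]
[-1, [-0.0009, 0.0, 0.0043], [-0.0, 0.0065, -0.0]]
```

Emit:
carry_out(motion=[[-1,[-0.0043,0,0.0002],[0,0.0065,0]],[-1,[-0.0043,0,0.0003],[0,0.0065,0]],[-1,[-0.0043,0,0.0004],[0,0.0065,0]],[-1,[-0.0043,0,0.0005],[0,0.0065,0]],[-1,[-0.0043,0,0.0007],[0,0.0065,0]],[-1,[-0.0043,0,0.0008],[0,0.0065,0]],[-1,[-0.0042,0,0.0009],[0,0.0065,0]],[-1,[-0.0042,0,0.001],[0,0.0065,0]]])

```text
clock: 24.13
tcp_pos: [0.6087, -0.0313, 0.2495]
eef_rot: [0.988, 0.085, 0.13, -0.012]
contact_force: [3.9, -2.2, 5.7]
gripper_width: 0.156
finger_force: 61.2
```

Emit:
carry_out(motion=[[-1,[-0.0042,0,0.0011],[0,0.0065,0]],[-1,[-0.0041,0,0.0013],[0,0.0065,0]],[-1,[-0.0041,0,0.0014],[0,0.0065,0]],[-1,[-0.0041,0,0.0015],[0,0.0065,0]],[-1,[-0.004,0,0.0016],[0,0.0065,0]],[-1,[-0.004,0,0.0017],[0,0.0065,0]],[-1,[-0.0039,0,0.0018],[0,0.0065,0]],[-1,[-0.0039,0,0.0019],[0,0.0065,0]]])

```text
clock: 24.8
tcp_pos: [0.5812, -0.036, 0.2284]
eef_rot: [0.984, 0.085, 0.155, -0.014]
contact_force: [2.4, -1.1, 4.9]
gripper_width: 0.153
finger_force: 62.4
```

```bash
python3 - <<'E'|head -1
from h import *
arc(1.64,0.0,1,12,30)
E
```

```text
clock 24.8 F [ 2.4 -1.1  4.9] w 0.153 grasp u,v,n -0.033 0.0004 0.1265 guard est 1.091 rad 0.1308
```

Tracking well (1.09 rad, low force). Continuing.

Emit:
carry_out(motion=[[-1,[-0.0038,0,0.0021],[0,0.0065,0]],[-1,[-0.0038,0,0.0022],[0,0.0065,0]],[-1,[-0.0037,0,0.0023],[0,0.0065,0]],[-1,[-0.0036,0,0.0024],[0,0.0065,0]],[-1,[-0.0036,0,0.0025],[0,0.0065,0]],[-1,[-0.0035,0,0.0026],[0,0.0065,0]],[-1,[-0.0034,0,0.0027],[0,0.0065,0]],[-1,[-0.0034,0,0.0028],[0,0.0065,0]]])

```text
clock: 25.47
tcp_pos: [0.5602, -0.0395, 0.2]
eef_rot: [0.98, 0.084, 0.18, -0.017]
contact_force: [-0.5, -0.7, 5.9]
gripper_width: 0.151
finger_force: 64.7
```

Emit:
carry_out(motion=[[-1,[-0.0033,0,0.0029],[0,0.0065,0]],[-1,[-0.0032,0,0.003],[0,0.0065,0]],[-1,[-0.0031,0,0.0031],[0,0.0065,0]],[-1,[-0.003,0,0.0031],[0,0.0065,0]],[-1,[-0.0029,0,0.0032],[0,0.0065,0]],[-1,[-0.0029,0,0.0033],[0,0.0065,0]],[-1,[-0.0028,0,0.0034],[0,0.0065,0]],[-1,[-0.0027,0,0.0035],[0,0.0065,0]]])

```text
clock: 26.13
tcp_pos: [0.5481, -0.0416, 0.1676]
eef_rot: [0.975, 0.084, 0.206, -0.019]
contact_force: [0.9, -0.4, 6.9]
gripper_width: 0.15
finger_force: 73.9
```

Emit:
carry_out(motion=[[-1,[-0.0026,0,0.0035],[0,0.0065,0]],[-1,[-0.0025,0,0.0036],[0,0.0065,0]],[-1,[-0.0024,0,0.0037],[0,0.0065,0]],[-1,[-0.0023,0,0.0038],[0,0.0065,0]],[-1,[-0.0022,0,0.0038],[0,0.0065,0]],[-1,[-0.0021,0,0.0039],[0,0.0065,0]],[-1,[-0.0019,0,0.0039],[0,0.0065,0]],[-1,[-0.0018,0,0.004],[0,0.0065,0]]])

```text
clock: 26.8
tcp_pos: [0.5449, -0.0421, 0.1328]
eef_rot: [0.969, 0.083, 0.231, -0.021]
contact_force: [-0.1, -1.7, 5.7]
gripper_width: 0.154
finger_force: 72.2
```

```bash
python3 - <<'E'|head -1
from h import *
arc(1.64,0.0,1,12,30)
E
```

```text
clock 26.8 F [-0.1 -1.7  5.7] w 0.154 grasp u,v,n -0.1156 0.0005 0.0625 guard est 0.271 rad 0.1314
```

Last part at half speed.

Emit:
carry_out(motion=[[-1,[-0.0009,0,0.002],[0,0.0033,0]],[-1,[-0.0008,0,0.002],[0,0.0033,0]],[-1,[-0.0008,0,0.002],[0,0.0033,0]],[-1,[-0.0008,0,0.0021],[0,0.0033,0]],[-1,[-0.0008,0,0.0021],[0,0.0033,0]],[-1,[-0.0007,0,0.0021],[0,0.0033,0]],[-1,[-0.0007,0,0.0021],[0,0.0033,0]],[-1,[-0.0007,0,0.0021],[0,0.0033,0]]])

```text
clock: 27.47
tcp_pos: [0.5466, -0.0417, 0.115]
eef_rot: [0.966, 0.083, 0.243, -0.022]
contact_force: [-0.3, -2.3, 5.0]
gripper_width: 0.151
finger_force: 70.9
```

Emit:
carry_out(motion=[[-1,[-0.0006,0,0.0021],[0,0.0033,0]],[-1,[-0.0006,0,0.0021],[0,0.0033,0]],[-1,[-0.0006,0,0.0021],[0,0.0033,0]],[-1,[-0.0005,0,0.002],[0,0.0033,0]],[-1,[-0.0004,0,0.0018],[0,0.0033,0]],[-1,[-0.0004,0,0.0015],[0,0,0]],[-1,[-0.0003,0,0.0013],[0,0,0]],[-1,[0,0,0],[0,0,0]]])

```text
clock: 28.13
tcp_pos: [0.5494, -0.0412, 0.1017]
eef_rot: [0.964, 0.083, 0.251, -0.023]
contact_force: [0.6, -3.6, -0.5]
gripper_width: 0.152
finger_force: 71.0
```

```bash
python3 - <<'E'|head -1
from h import *
arc(1.64,0.0,1,12,30)
E
```

```text
clock 28.13 F [ 0.6 -3.6 -0.5] w 0.152 grasp u,v,n -0.128 0.0006 0.0333 guard est 0.03 rad 0.1322
```

Emit:
carry_out(motion=[[-1,[-0.0002,0,0.001],[0,0,0]],[-1,[-0.0002,0,0.001],[0,0,0]],[-1,[-0.0002,0,0.001],[0,0,0]],[-1,[-0.0002,0,0.001],[0,0,0]],[-1,[0,0,0],[0,0,0]],[-1,[0,0,0],[0,0,0]],[-1,[0,0,0],[0,0,0]],[-1,[0,0,0],[0,0,0]]])

```text
clock: 28.8
tcp_pos: [0.5505, -0.0411, 0.0978]
eef_rot: [0.964, 0.083, 0.25, -0.023]
contact_force: [-2.9, -3.8, 1.8]
gripper_width: 0.152
finger_force: 72.0
```

```bash
python3 - <<'E'|head -1
from h import *
arc(1.64,0.0,1,12,30)
E
```

```text
clock 28.8 F [-2.9 -3.8  1.8] w 0.152 grasp u,v,n -0.129 0.0005 0.0294 guard est -0.0 rad 0.1323
```

Emit:
carry_out(motion=[[-1,[0,0,0.001],[0,0,0]],[-1,[0,0,0.001],[0,0,0]],[-1,[0,0,0.001],[0,0,0]],[-1,[0,0,0],[0,0,0]],[-1,[0,0,0],[0,0,0]],[-1,[0,0,0],[0,0,0]],[-1,[0,0,0],[0,0,0]],[-1,[0,0,0],[0,0,0]]])

```text
clock: 29.47
tcp_pos: [0.5514, -0.0409, 0.0947]
eef_rot: [0.964, 0.083, 0.25, -0.023]
contact_force: [-4.1, -5.4, 1.4]
gripper_width: 0.157
finger_force: 72.5
```

```bash
python3 - <<'E'|head -1
from h import *
arc(1.64,0.0,1,12,30)
E
```

```text
clock 29.47 F [-4.1 -5.4  1.4] w 0.157 grasp u,v,n -0.1297 0.0005 0.0263 guard est -0.024 rad 0.1323
```

Emit:
carry_out(motion=[[-0.6,[0,0,0],[0,0,0]],[-0.2,[0,0,0],[0,0,0]],[0,[0,0,0],[0,0,0]],[0,[0,0,0],[0,0,0]],[0,[0,0,-0.01],[0,0,0]],[0,[0,0,-0.02],[0,0,0]],[0,[0,0,-0.03],[0,0,0]],[0,[0,0,-0.02],[0,0,0]]])

```text
clock: 30.13
tcp_pos: [0.5142, -0.0462, 0.1674]
eef_rot: [0.964, 0.084, 0.252, -0.024]
contact_force: [0.0, -0.0, -1.0]
gripper_width: 0.499
finger_force: 0.0
```

Emit:
carry_out(motion=[[0,[0,0,-0.01],[0,0,0]],[0,[0,0,0],[0,0,0]],[0,[0,0,0],[0,0,0]],[0,[0,0,0],[0,0,0]],[0,[0,0,0],[0,0,0]],[0,[0,0,0],[0,0,0]],[0,[0,0,0],[0,0,0]],[0,[0,0,0],[0,0,0]]])

```text
clock: 30.8
tcp_pos: [0.5094, -0.0479, 0.1739]
eef_rot: [0.964, 0.083, 0.251, -0.023]
contact_force: [-0.7, -0.5, 1.0]
gripper_width: 0.504
finger_force: 0.0
```

```bash
cat >> h.py <<'E'
def flap():
    from workcell import camera,camera_model
    for c in('wrist','scene'):
        m=camera_model(c);p,d=camera(c);P=cloud(d,m).reshape(-1,3)-tab;u,v,w=P@up,P@yb,P@n
        k=(abs(u-.05)<.05)&(abs(v)<.055)&(abs(w+.028)<.012)&(d.ravel()>0);A=np.c_[u[k],v[k],np.ones(k.sum())]
        print(c,k.sum(),np.linalg.lstsq(A,w[k],rcond=None)[0].round(4));cv2.imwrite(f'pics/f_{c}.png',p[:,:,::-1])
E
python3 - <<'E'
from h import *
tog();flap()
S=cloud(np.load('pics/scene0.npy'),__import__('workcell').camera_model('scene'));P=S.reshape(-1,3)-tab;u,v,w=P@up,P@yb,P@n
k=(abs(u-.05)<.05)&(abs(v)<.055)&(abs(w+.028)<.012);A=np.c_[u[k],v[k],np.ones(k.sum())];print('scene0',k.sum(),np.linalg.lstsq(A,w[k],rcond=None)[0].round(4))
E
```

```text
clock 30.8 F up,y,n [-0.2, -0.4, 1.3] w 0.504 ff 0.0 u,v,n -0.1269 0.0006 0.1161 toggle ang deg -12.7 rad 0.1887 tilt 29.2
wrist 35138 [-0.0241 -0.0013 -0.0246]
scene 1247 [-0.0222 -0.0035 -0.0222]
scene0 1247 [-0.0126  0.0006 -0.0237]
```

View pics/f_wrist.png

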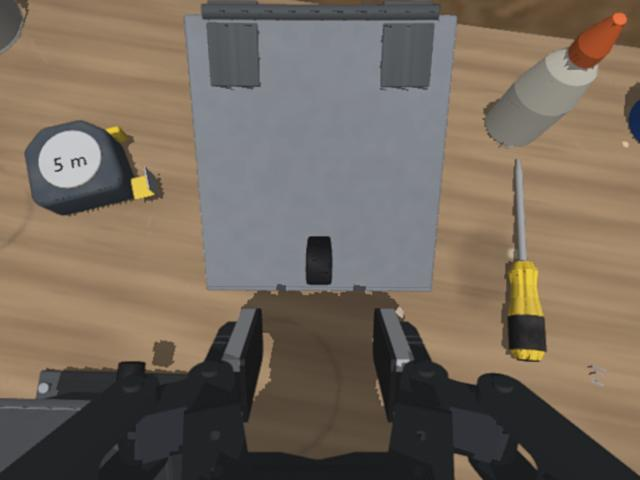

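The flap reads about 0.012 rad more open than at the start, so it is not fully shut and the pads slid on the tab. I'll press lightly on the tab top with shut fingers.

Emit:
carry_out(motion=[[-1,[0,0.0005,0],[0,0.014,0]],[-1,[0,0,0],[0,0,0]],[-1,[0,0,0.008],[0,0,0]],[-1,[0,0,0.01],[0,0,0]],[-1,[0,0,0.01],[0,0,0]],[-1,[0,0,0.01],[0,0,0]],[-1,[0,0,0.006],[0,0,0]],[-1,[0,0,0.002],[0,0,0]]])

```text
clock: 31.57
tcp_pos: [0.5321, -0.0443, 0.1337]
eef_rot: [0.962, 0.083, 0.257, -0.024]
contact_force: [0.8, -0.3, 0.2]
gripper_width: -0.001
finger_force: 0.0
```

Emit:
carry_out(motion=[[-1,[0,0,0.001],[0,0,0]],[-1,[0,0,0.001],[0,0,0]],[-1,[0,0,0.001],[0,0,0]],[-1,[0,0,0.001],[0,0,0]],[-1,[0,0,0.001],[0,0,0]],[-1,[0,0,0.001],[0,0,0]],[-1,[0,0,0.001],[0,0,0]],[-1,[0,0,0.001],[0,0,0]]])

```text
clock: 32.23
tcp_pos: [0.5362, -0.0439, 0.1275]
eef_rot: [0.962, 0.083, 0.258, -0.023]
contact_force: [0.2, -0.9, -0.2]
gripper_width: -0.004
finger_force: 0.0
```

```bash
python3 - <<'E'
from h import *
tog()
E
```

```text
clock 32.23 F up,y,n [-0.1, -1.0, -0.1] w -0.004 ff 0.0 u,v,n -0.1269 0.0001 0.0624 toggle ang deg -17.6 rad 0.1369 tilt 30.0
```

Emit:
carry_out(motion=[[-1,[0,0,0.001],[0,0,0]],[-1,[0,0,0.001],[0,0,0]],[-1,[0,0,0.001],[0,0,0]],[-1,[0,0,0.001],[0,0,0]],[-1,[0,0,0.001],[0,0,0]],[-1,[0,0,0.001],[0,0,0]],[-1,[0,0,0],[0,0,0]],[-1,[0,0,0],[0,0,0]]])

```text
clock: 32.9
tcp_pos: [0.5388, -0.0436, 0.1227]
eef_rot: [0.963, 0.083, 0.257, -0.024]
contact_force: [-25.5, 0.8, 28.7]
gripper_width: -0.001
finger_force: 19.1
```

```bash
python3 - <<'E'
from h import *
tog();flap()
E
```

```text
clock 32.9 F up,y,n [-7.3, 5.0, 37.4] w -0.001 ff 19.1 u,v,n -0.1271 -0.0 0.0569 toggle ang deg -18.4 rad 0.1317 tilt 29.9
wrist 59156 [ 0.0042 -0.0016 -0.0282]
scene 1253 [ 0.0035 -0.0032 -0.0257]
```

The flap is now on its stop (slope changed from -0.024 to +0.004). Releasing and checking.

Emit:
carry_out(motion=[[-1,[0,0,-0.003],[0,0,0]],[-1,[0,0,-0.004],[0,0,0]],[-1,[0,0,-0.01],[0,0,0]],[-1,[0,0,-0.02],[0,0,0]],[-1,[0,0,-0.03],[0,0,0]],[-1,[0,0,-0.03],[0,0,0]],[-1,[0,0,-0.01],[0,0,0]],[-1,[0,0,0],[0,0,0]]])

```text
clock: 33.67
tcp_pos: [0.4869, -0.0534, 0.2174]
eef_rot: [0.962, 0.083, 0.259, -0.022]
contact_force: [-0.1, -0.1, 0.1]
gripper_width: 0.002
finger_force: 0.0
```

```bash
python3 - <<'E'
from h import *
tog();flap()
from workcell import camera,camera_model
S=cloud(camera('scene')[1],camera_model('scene'));O=cloud(np.load('pics/scene0.npy'),camera_model('scene'))
# bystander check: scene height change near them
for nm,x,y in(('tape',.604,.165),('glue',.70,-.18),('driver',.56,-.20)):
    f=lambda C:(lambda P:P[(abs(P[:,0]-x)<.07)&(abs(P[:,1]-y)<.05)&(P[:,2]>.008)&(P[:,2]<.14)].mean(0).round(4))(C.reshape(-1,3))
    print(nm,f(O),f(S))
E
```

```text
clock 33.67 F up,y,n [-0.0, -0.1, 0.1] w 0.002 ff 0.0 u,v,n -0.1255 -0.0009 0.1654 toggle ang deg -9.7 rad 0.2368 tilt 30.2
wrist 23540 [ 0.0023 -0.0017 -0.0279]
scene 1257 [ 0.0012 -0.001  -0.0255]
tape [0.5955 0.1759 0.0294] [0.5954 0.1759 0.0293]
glue [ 0.7044 -0.1842  0.0996] [ 0.7044 -0.1843  0.0991]
driver [ 0.5471 -0.1982  0.0177] [ 0.5469 -0.1982  0.0176]
```

The guard stays shut, the side items have not moved, and the arm is clear. Handing in.

```bash
python3 -c "
from workcell import *
print(sign_off())"
```

```text
the job is handed in; nothing more can be done
None
```

I switched the bench supply on and handed the job in at about 34 s: the toggle is locked in the upper position, the guard is fully shut, and the tape measure, glue bottle and screwdriver have not moved. The toggle needed a second gentle push to reach its end stop. The guard needed a slow press on the tab to close fully, which peaked at about 37 N through the fingertips.

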